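Release a mist riser from its push-fit

TASK

Take the copper mist riser out of its push-fit on the aluminium manifold for cleaning: slide the orange release clip in under the grey barrel and fully home against the neck, so that it holds the blue ring down, then pull the riser straight up and out and stand it upright, all the way down, in the empty hole of the wooden stand. The barrel's height must be felt for: use light force with the clip, and never tug hard at the riser. Leave the clip on, and don't disturb the two glass vases or the glue bottle.

Things in the scene. Friction and masses are not known exactly. Their poses are not given: they have to be found in the camera images.
- manifold: aluminium bar on a plywood board (84 x 200 x 8 mm), screwed down. Origin: centre of the board's underside; y along the bar, z up; the clip comes from the -x side and moves along +x. Bar top 46 mm above the table, 44 mm deep in x; two low blanked ports (16 mm high) on it at y -62 and +62 mm.
- neck: square brass neck 20 x 20 mm of the push-fit, standing in the middle of the bar, faces square to x and y (axes as the manifold's). Origin: on the tube axis at the bar's top. Round grey barrel, 32 mm across and 16 mm high, screwed onto it by hand: its underside, which overhangs the neck, is anywhere from 13 to 25 mm above this origin and must be felt for. Keep pushes under 20 N.
- ring (a joint): blue release ring on top of the barrel, travel in m: 0 = up, grows as it is pressed down, stop at 0.0072. Flange 36 mm across, 4 mm thick; its top is 28 mm above the barrel's underside when up. Its spring takes 4 N to start, 10 N at 6 mm. Inner teeth lock the riser until it is about 4.5 mm down; the clip, fully home, holds it 5 to 6 mm down.
- riser: copper tube 14 mm across, 130 mm long, 70 g; brass nozzle 18 mm across on the top 20 mm. Origin: centre of its lower end, z along it. Starts in the push-fit, lower end at the neck's origin. Locked, it rises 2 to 15 mm and stops dead; free, the seal drags 3 to 8 N over the first 8 mm. Clear after 57 mm. Pull with under 20 N.
- riser_grip (a point): point on the riser's axis, 90 mm above its lower end, on the plain copper tube: the place to grip it
- clip: orange release clip, 60 g, on the table: two forks one above the other, a web, a handle. Origin: underside, at the point on the tube axis when home; x to the fork tips. Lower fork z 0 to 5 mm, tips at x +35 mm, slot 23 mm wide: goes under the barrel; its throat (x -10 mm) stops on the neck. Upper fork presses the ring: underside z 27 mm, ramping up from x -11 mm to z 35.5 mm at x +22 mm.
- clip_grip (a point): point in the clip's handle, 80 mm behind its origin, 16 mm above its underside: hold it here across y. Handle 14 mm wide, x -34 to -126 mm, z 3 to 29 mm. Goes on with the lower fork's top 0 to 1 mm below the barrel's underside; with the origin 38 mm short only the lower fork reaches under the barrel. The push grows to 6 to 14 N on the ramp, then sharply when home. It stays on when let go.
- stand_hole (a point): centre of the mouth of the empty hole, 22 mm across and 34 mm deep, in a fixed light wooden block 130 x 60 x 44 mm high. A brass nozzle 24 mm high stands on the block 72 mm from the hole along this point's +x.
- vase_tall: green glass bud vase 48 mm wide, 150 mm tall, behind the work; origin at the centre of its underside. Not to be moved.
- vase_short: green glass bud vase 46 mm wide, 144 mm tall, behind the work; origin at the centre of its underside. Not to be moved.
- glue: small brown glue bottle with a black dropper cap, 33 mm wide, 102 mm tall; origin at the centre of its underside. Not to be moved.

How it is judged:
On the way, in this order (a step that is already met when the one before it is completed fails the run):
1. the clip is fully home against the neck and holds the ring down (x of clip in the frame of neck above -0.0025 m and value of joint ring above 0.0047 m), for 0.2 s.
2. the riser is out of the push-fit with the ring still held down by the clip (z of riser in the frame of neck above 0.057 m and value of joint ring above 0.0045 m), for 0.1 s.
At the end, for the whole second after the job is handed in: The riser stands let go in the stand's hole, lower end within 7 mm of the hole's axis and at least 29 mm below its mouth, tilted under 0.2 rad and at rest; the clip is still home on the push-fit (within 4 mm) and holds the ring at least 4.5 mm down (horizontal distance between riser and stand_hole below 0.007 m and z of riser in the frame of stand_hole below -0.029 m and angle between riser's own z axis and vertical below 0.2 rad and linear speed of riser below 0.02 m/s and x of clip in the frame of neck above -0.004 m and value of joint ring above 0.0045 m); the robot touches nothing.
It fails at once if the clip is rammed against the neck (contact force between clip and neck above 25 N).
It fails at once if the clip is forced against the push-fit or the bar (contact force between clip and manifold above 48 N).
It fails at once if the riser is tugged hard in the push-fit (contact force between riser and manifold above 36 N).
It fails at once if a vase or the glue bottle is disturbed (distance of any of vase_tall, vase_short, glue from where it was at the start of the episode above 0.02 m).
It also fails if it takes over 64 s, if anything falls off the work surface, if the arm or the gripper's body presses on something with over 40 N, if the wrist force passes 120 N, or if a joint passes its speed limit or range.

ROBOT

A 6-joint arm with a two-finger parallel gripper is mounted at the origin on the work surface; the furniture and walls round the work are solid. World frame = base frame: x ahead of the robot, y to its left, z up, the work surface at z = 0. Lengths are in m, angles in rad, forces in N, time in s.
With the tool pointing down it reaches from about 0.375 to 0.9 m from the base axis. Payload 3.1 kg.
Tool frame: the origin (TCP) lies where the fingers leave the gripper's body, on its centre line; the fingertips stand manip.tip_reach ahead of it and the grasp point (between the pads) lies 54 mm ahead of it (manip.tip_reach is the distance from the TCP to the fingertips, in m); z points along the fingers, y is the direction in which the jaws open and shut (so a half turn about z gives the same grasp; the last joint's range is limited). The gripper opens to 85 mm and grips with 20 to 120 N. Pads are 22 mm wide; open, the fingers measure 114 mm over their backs; the gripper's body (76 mm by 85 mm) begins 54 mm behind the grasp point. The pads swing forward as they close: fully open they stand 13 mm farther back than shut.
Start: joints at [-1.357, 0.527, 1.433, -0, 1.181, -0.178], TCP at [0.239, -0.577, 0.304] pointing down, gripper open.
Joint ranges: [-3.08, 3.08], [-0.75, 2.2], [0.22, 2.44], [-1.43, 4.57], [0, 2.65], [-2.85, 2.85]. Speed limits (rad/s): [2.79, 2.79, 3.14, 3.14, 3.14, 3.14].

INTERFACE

Orientations are given as a unit quaternion [x, y, z, w].
In Python, from station import manip, cams, order gives the robot as it stands. The module is installed in compiled form; this text tells all that it offers.
- The arm moves only by the tool drive_tool, never from a script. Its arguments are lists of equal length, an entry for each row: "linear": the shift along the tool's x, y, z in mm, a list of three; "rot": the turn, a rotation vector about the tool's x, y, z in degrees, a list of three; "hand": the finger opening in mm, from 0 to 85.4. A call has 1 to 20 rows; each row shifts and turns the pose as measured when the row begins, along the tool's axes as they then stand; what a row does not reach is not made up. A row lasts 1/12 s, in which the tool goes at most 41.7 mm and 7.16 degrees, less where a joint would pass 70% of its speed; a pose out of reach is approached as far as the arm can. A call with a gripper value outside its range is refused whole. The fingers move at their own pace and stop on an object; "force" is the grip in N (left out, the last holds). Time passes only in rows, so rows that do not move let the fingers close. It gives the time, the measured TCP pose, the force and the opening at its end, in the units of the state.
- manip.sense(): the state, without advancing time (a new reading comes with each control period).
- cams.snapshot(name): name is "scene" or "top" or "wrist"; returns the picture (420x560x3 uint8, red, green, blue); there is no depth.
- cams.camera_model(name): a dict with "vfov" (degrees; the focal length in pixels is half the picture's height over the tangent of half this angle, whatever the lens; pixels are square), "cx", "cy" (the principal point, pixels), "rvec" (rotation vector, rad) and "tvec" (3), from world to camera coordinates, as OpenCV has them. Camera axes: x right, y down, z forward; pixel columns grow to the right and rows downward; lengths in m; the calibration is good to about 2 mm. A picture is of the moment at which its call begins: read the wrist's pose just before it. camera_model takes no time and is no camera call; for the wrist camera it gives the pose at the moment of the call.
- order.sign_off(): hands the job in, once; it reports no verdict.
Trained networks look in the newest picture that a camera, given by its name, has taken for a name from the list of things; names that differ only in an ending like _2 or _b are one class to them, and where a whole thing is asked for, a point or a joint stands for the part that bears it (a point fixed in the world has none). Each returns a list of dicts, best first, with "score" (0 to 1); they miss things now and then, are a little off and sometimes report something else, mostly with a low value. They report only what shows in the picture. A call takes as long as a camera call.
- cams.regions_of(label, camera): "pixels" (420x560 bool, what is visible of it) and "rect" ([left, top, right, bottom] in pixels, round what is visible of it).
- cams.spot_point(label, camera): "at" ([column, row] in pixels: a listed point, or the origin of a listed thing).
The state is a dict: "t": time; "q": joint angles; "qd": joint speeds; "tau": joint torques, N m; "tcp_pos": TCP position; "tool_rot": TCP orientation; "force": force on the tool from outside, world axes, zero at the start; "ft_torque": the same for the moment, N m; "finger_gap": opening from 0.0 (shut) to 1.0 (fully open).
Only numpy, scipy, OpenCV 4.12 (cv2) and the standard library are available. Lean on these libraries where they do the work, as an engineer would, in place of code of your own. Each camera call takes 0.05 s, during which the arm holds its last target. There are 200 camera calls.

## Working session

There is one attempt and no reset: what is moved stays moved. The work goes in short steps, Python scripts to look and compute and a tool call to move; the robot and the scene stay as the last step left them, time stands still between calls to the robot, and variables do not carry over. Pictures are saved under pics/ and viewed, about 8 in all and at most 12, crops included, and the job is handed in when it is done.

Besides the shell and the picture viewer there is one more tool, called as name(argument=value, ...) on one line, values as JSON. drive_tool: Moves the arm, as the interface text tells. Its arguments: {"type":"object","properties":{"linear":{"type":"array","items":{"type":"array","items":{"type":"number"}}},"rot":{"type":"array","items":{"type":"array","items":{"type":"number"}}},"hand":{"type":"array","items":{"type":"number"}},"force":{"type":"number"}},"required":["linear","rot","hand"]}

```bash
mkdir -p pics; cat > h.py <<'E'
import numpy as np, cv2
from station import manip, cams, order
from scipy.spatial.transform import Rotation as R
def cm(n):
    m=cams.camera_model(n); f=210/np.tan(np.radians(m['vfov'])/2)
    return np.array([[f,0,m['cx']],[0,f,m['cy']],[0,0,1]]),R.from_rotvec(np.ravel(m['rvec'])).as_matrix(),np.ravel(m['tvec'])
def ray(n,px,c=None):
    K,r,t=c or cm(n); d=r.T@np.linalg.inv(K)@[px[0],px[1],1]; return -r.T@t,d/np.linalg.norm(d)
def atz(n,px,z,c=None):
    o,d=ray(n,px,c); return o+d*(z-o[2])/d[2]
def proj(n,P,c=None):
    K,r,t=c or cm(n); p=K@(r@np.asarray(P,float)+t); return p[:2]/p[2]
def tri(rays):
    A=np.zeros((3,3));b=np.zeros(3)
    for o,d in rays:
        M=np.eye(3)-np.outer(d,d);A+=M;b+=M@o
    X=np.linalg.solve(A,b); return X,[np.linalg.norm((np.eye(3)-np.outer(d,d))@(X-o)) for o,d in rays]
def snap(n,name=None):
    im=cams.snapshot(n)
    if name: cv2.imwrite('pics/'+name+'.png',im[:,:,::-1])
    return im
E
python3 - <<'E'
from h import *
np.set_printoptions(precision=4,suppress=True)
print(manip.sense(),manip.tip_reach)
ims=[snap(n,n+'0') for n in('scene','top')]
for n in('scene','top'):print(n,cams.camera_model(n))
for l in ['neck','manifold','riser','riser_grip','clip','clip_grip','stand_hole','vase_tall','vase_short','glue']:
    r=[]
    for n in('scene','top'):
        s=cams.spot_point(l,n); print(l,n,[(np.round(x['at'],1),round(x['score'],2)) for x in s[:3]])
        if s:r.append(ray(n,s[0]['at']))
    if len(r)==2:print('   ',*tri(r))
E
cd pics; python3 -c "
import cv2,numpy as np
cv2.imwrite('a.png',cv2.resize(np.vstack([cv2.imread('scene0.png'),cv2.imread('top0.png')]),None,fx=.714,fy=.714))"
```

```text
{'t': 0.0, 'q': array([-1.3564,  0.5285,  1.4339,  0.    ,  1.1814, -0.1785]), 'qd': array([ 0.0001,  0.001 , -0.0002,  0.0003,  0.0006,  0.0004]), 'tau': array([ -0.0009, -44.2355, -17.8027,  -0.0004,   0.0083,   0.    ]), 'tcp_pos': array([ 0.2392, -0.5768,  0.3029]), 'tool_rot': array([ 0.9808,  0.1952, -0.    , -0.0011]), 'force': array([0.2088, 0.2583, 0.4319]), 'ft_torque': array([ 0.0143,  0.018 , -0.0027]), 'finger_gap': 0.9994892642662094} 0.0726
scene {'vfov': 52.1957011433335, 'cx': 277.31362302332525, 'cy': 204.37730801007447, 'rvec': array([ 1.2335, -2.3372,  0.9406]), 'tvec': array([0.3534, 0.4471, 1.0782])}
top {'vfov': 51.68657441742195, 'cx': 281.90079174539613, 'cy': 209.73496324282735, 'rvec': array([ 2.1352, -2.1776,  0.1523]), 'tvec': array([0.0037, 0.6108, 1.2577])}
neck scene [(array([276.2, 210.8]), 0.55)]
neck top []
manifold scene [(array([271.4, 217.1]), 0.84), (array([202.4, 292.6]), 0.58), (array([221.1, 308.1]), 0.45)]
manifold top [(array([281.3, 198.8]), 0.85), (array([172.3, 239. ]), 0.62)]
    [ 0.6517 -0.003   0.0151] [np.float64(0.00569202008980149
[... 823 characters left out ...]
9)]
stand_hole scene [(array([365.6, 202.1]), 0.81), (array([211.1, 210.8]), 0.34)]
stand_hole top [(array([382.3, 239.8]), 0.7)]
    [ 0.5195 -0.3038  0.0276] [np.float64(0.005576255724388344), np.float64(0.005576255724388189)]
vase_tall scene [(array([208.5, 211.4]), 0.62), (array([275.8, 211. ]), 0.47)]
vase_tall top [(array([233.5, 152.2]), 0.55)]
    [ 0.8099  0.148  -0.0089] [np.float64(0.009199795090699275), np.float64(0.009199795090699294)]
vase_short scene [(array([198.2, 227.8]), 0.83)]
vase_short top [(array([207.5, 165.6]), 0.83)]
    [0.7596 0.2213 0.0036] [np.float64(0.000838973905085842), np.float64(0.0008389739050858265)]
glue scene []
glue top [(array([341.2, 171.6]), 0.43)]
```

View pics/scene0.png

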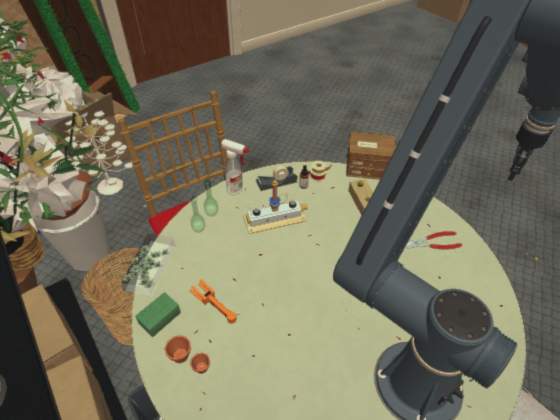

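View pics/top0.png

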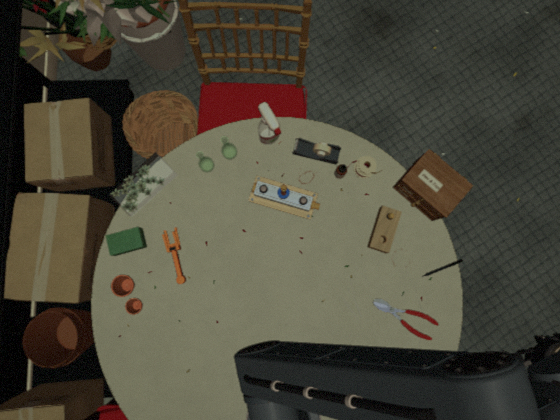

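The scene camera shows the clip at about (215,300) and the manifold with its riser at (275,212). It also shows the vases at (210,205) and (197,220), the glue at (304,178), and the stand partly hidden at (362,195). The top view agrees: clip (175,255), riser (284,190), stand (384,230), and a brass nozzle at the stand's upper end. Next I'll work out the yaws and the wrist camera's geometry.

```bash
cat >> h.py <<'E'
def yawof(q):
    x=R.from_quat(q).apply([1,0,0]); return np.degrees(np.arctan2(x[1],x[0]))
def plan(P,yaw=None,n=None,speed=38):
    """rows to reach TCP P with tool pointing down and tool x at yaw (deg)"""
    s=manip.sense(); p=s['tcp_pos'].copy(); r=R.from_quat(s['tool_rot'])
    y=yawof(s['tool_rot']) if yaw is None else yaw
    T=R.from_euler('z',y,degrees=True)*R.from_rotvec([np.pi,0,0])
    rv=(r.inv()*T).as_rotvec(degrees=True); d=np.asarray(P)-p
    n=n or int(max(np.ceil(np.linalg.norm(d)*1000/speed),np.ceil(np.linalg.norm(rv)/6.5),1))
    L=[];
    for i in range(n):
        L.append([round(float(v),1) for v in r.inv().apply(d*1000/n)]); r=r*R.from_rotvec(rv/n,degrees=True)
    w=[round(float(v),2) for v in rv/n]
    print(n,'linear',L,'\n rot each',w)
E
python3 - <<'E'
from h import *
np.set_printoptions(precision=4,suppress=True)
s=manip.sense(); K,r,t=cm('wrist'); T=R.from_quat(s['tool_rot'])
print('cam in tool',T.inv().apply(-r.T@t-s['tcp_pos']),'axes in tool\n',T.inv().as_matrix()@r.T, K[0,0])
cams.snapshot('top')
for l,z in(('manifold',.03),('clip',.02),('stand_hole',.044)):
    g=cams.regions_of(l,'top')
    for x in g[:2]:
        ys,xs=np.nonzero(x['pixels']); P=np.array([atz('top',(a,b),z)[:2] for a,b in zip(xs,ys)])
        (c,sz,a)=cv2.minAreaRect(P.astype(np.float32)*1000); w,v=np.linalg.eigh(np.cov(P.T)); v=v[:,1]
        print(l,round(x['score'],2),len(P),c,sz,a,'major axis yaw',np.degrees(np.arctan2(v[1],v[0])))
plan([.5,-.12,.34],-10)
E
```

```text
cam in tool [ 0.0754  0.     -0.0704] axes in tool
 [[ 0.     -0.9555 -0.295 ]
 [ 1.     -0.0001  0.0005]
 [-0.0005 -0.295   0.9555]] 346.4859548429894
manifold 0.56 1768 (649.3499755859375, -15.198829650878906) (210.49038696289062, 86.64381408691406) 71.53455352783203 major axis yaw 72.97625003405801
clip 0.91 387 (478.5426025390625, 312.91607666015625) (162.6275634765625, 41.50633239746094) 17.579757690429688 major axis yaw -163.3717438355425
stand_hole 0.59 922 (547.3627319335938, -310.0136413574219) (64.54059600830078, 129.72801208496094) 70.73036193847656 major axis yaw 160.01909721753674
14 linear [[29.7, -23.1, -2.6], [28.8, -24.2, -2.6], [27.7, -25.4, -2.6], [26.7, -26.5, -2.6], [25.6, -27.5, -2.6], [24.5, -28.6, -2.6], [23.3, -29.5, -2.6], [22.1, -30.4, -2.6], [20.8, -31.3, -2.6], [19.5, -32.1, -2.6], [18.2, -32.9, -2.6], [16.9, -33.6, -2.6], [15.5, -34.3, -2.6], [14.1, -34.9, -2.6]] 
 rot each [-0.0, 0.0, 2.32]
```

```bash
python3 - <<'E'
from h import *
plan([.605,.0,.34],162,n=20)
E
```

```text
20 linear [[27.9, -19.7, -1.8], [30.1, -16.1, -1.8], [31.9, -12.4, -1.8], [33.1, -8.4, -1.8], [33.9, -4.3, -1.8], [34.2, -0.2, -1.8], [33.9, 4.0, -1.8], [33.2, 8.1, -1.8], [32.0, 12.1, -1.8], [30.3, 15.8, -1.8], [28.1, 19.4, -1.8], [25.6, 22.7, -1.8], [22.6, 25.6, -1.8], [19.3, 28.2, -1.8], [15.8, 30.3, -1.8], [12.0, 32.0, -1.8], [8.0, 33.2, -1.8], [3.9, 33.9, -1.8], [-0.2, 34.2, -1.8], [-4.4, 33.9, -1.8]] 
 rot each [-0.0, -0.0, -6.97]
```

drive_tool(linear=[[28, -20, -2], [30, -16, -2], [32, -12, -2], [33, -8, -2], [34, -4, -2], [34, 0, -2], [34, 4, -2], [33, 8, -2], [32, 12, -2], [30, 16, -2], [28, 19, -2], [26, 23, -2], [23, 26, -2], [19, 28, -2], [16, 30, -2], [12, 32, -2], [8, 33, -2], [4, 34, -2], [0, 34, -2], [-4, 34, -2]], rot=[[0, 0, -7], [0, 0, -7], [0, 0, -7], [0, 0, -7], [0, 0, -7], [0, 0, -7], [0, 0, -7], [0, 0, -7], [0, 0, -7], [0, 0, -7], [0, 0, -7], [0, 0, -7], [0, 0, -7], [0, 0, -7], [0, 0, -7], [0, 0, -7], [0, 0, -7], [0, 0, -7], [0, 0, -7], [0, 0, -7]], hand=[85, 85, 85, 85, 85, 85, 85, 85, 85, 85, 85, 85, 85, 85, 85, 85, 85, 85, 85, 85])

```text
t: 2.97
tcp_pos: [0.5958, 0.0306, 0.344]
tool_rot: [0.125, 0.992, -0.005, 0.004]
force: [-0.4, -1.2, 0.1]
finger_gap: 0.997
```

```bash
python3 - <<'E'
from h import *
np.set_printoptions(precision=4,suppress=True)
s=manip.sense(); print(s['t'],s['tcp_pos'],yawof(s['tool_rot']))
snap('wrist','w1'); c=cm('wrist')
for l in('neck','manifold','riser','riser_grip','glue','ring'):
    for x in cams.spot_point(l,'wrist')[:2]:
        print(l,round(x['score'],2),x['at'],[atz('wrist',x['at'],z)[:2] for z in(0,.046,.136)])
E
```

```text
2.9667 [0.5958 0.0306 0.344 ] 165.6311785136197
neck 0.58 [266.0, 241.1] [array([ 0.6825, -0.0146]), array([ 0.6648, -0.0071]), array([0.6303, 0.0075])]
manifold 0.9 [264.8, 224.2] [array([ 0.6575, -0.0128]), array([ 0.6425, -0.0057]), array([0.6131, 0.0081])]
riser 0.87 [263.5, 238.4] [array([ 0.6743, -0.0213]), array([ 0.6573, -0.0134]), array([0.6242, 0.002 ])]
riser 0.52 [456.7, 257.9] [array([0.7629, 0.2144]), array([0.7361, 0.196 ]), array([0.6836, 0.1602])]
riser_grip 0.75 [256.1, 272.6] [array([ 0.7179, -0.0451]), array([ 0.6961, -0.0347]), array([ 0.6533, -0.0142])]
glue 0.15 [408.2, 293.6] [array([0.799 , 0.1437]), array([0.7682, 0.1331]), array([0.7077, 0.1123])]Traceback (most recent call last):
  File "<stdin>", line 6, in <module>
ValueError: it knows: clip, clip_grip, glue, manifold, neck, riser, riser_grip, stand_hole, vase_short, vase_tall
```

View pics/w1.png

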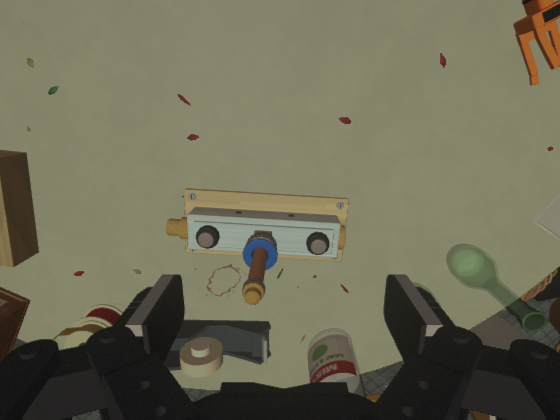

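The wrist view shows the manifold with the blue ring at (260,252), the nozzle tip at (254,296), and the board's front edge from (187,190) to (348,198). The clip is at the top right, and a vase is near (480,270). I'll go over to the clip.

```bash
python3 - <<'E'
from h import *
a,b=[atz('wrist',p,.008)[:2] for p in((187,190),(348,198))]; d=b-a
print(a,b,np.linalg.norm(d),'board y yaw',np.degrees(np.arctan2(d[1],d[0])))
plan([.45,.31,.27],197)
E
```

```text
[ 0.58688107 -0.09391816] [0.6456291  0.09142544] 0.19443143053855538 board y yaw 72.41303981461489
9 linear [[23.6, 26.2, 7.7], [21.9, 27.6, 7.8], [20.2, 28.9, 7.8], [18.4, 30.1, 7.9], [16.5, 31.2, 7.9], [14.5, 32.1, 8.0], [12.5, 32.9, 8.0], [10.4, 33.6, 8.1], [8.3, 34.2, 8.1]] 
 rot each [-0.08, 0.03, -3.53]
```

drive_tool(linear=[[24, 26, 8], [22, 28, 8], [20, 29, 8], [18, 30, 8], [16, 31, 8], [14, 32, 8], [12, 33, 8], [10, 34, 8], [8, 34, 8], [0, 0, 0]], rot=[[0, 0, -3.5], [0, 0, -3.5], [0, 0, -3.5], [0, 0, -3.5], [0, 0, -3.5], [0, 0, -3.5], [0, 0, -3.5], [0, 0, -3.5], [0, 0, -3.5], [0, 0, 0]], hand=[60, 60, 60, 60, 60, 60, 60, 60, 60, 60])

```text
t: 4.1
tcp_pos: [0.4521, 0.3014, 0.264]
tool_rot: [-0.138, 0.99, -0.009, 0.004]
force: [0.2, -0.4, 0.4]
finger_gap: 0.705
```

```bash
python3 - <<'E'
from h import *
np.set_printoptions(precision=4,suppress=True)
s=manip.sense(); print(s['t'],s['tcp_pos'],yawof(s['tool_rot']))
snap('wrist','w2')
for l,z in(('clip',0),('clip_grip',.016)):
    for x in cams.spot_point(l,'wrist')[:2]: print(l,round(x['score'],2),x['at'],atz('wrist',x['at'],z)[:2])
g=cams.regions_of('clip','wrist')
for x in g[:1]:
    ys,xs=np.nonzero(x['pixels']); P=np.array([atz('wrist',(a,b),.029)[:2] for a,b in zip(xs,ys)])
    print(x['score'],x['rect'],cv2.minAreaRect(P.astype(np.float32)*1000))
s=manip.sense(); print(s['t'],s['tcp_pos'],yawof(s['tool_rot']))
E
```

```text
4.1 [0.4521 0.3014 0.264 ] -164.10847644601844
clip 0.72 [288.9, 266.4] [0.5416 0.3224]
clip_grip 0.83 [296.1, 193.1] [0.4598 0.3055]Traceback (most recent call last):
  File "<stdin>", line 9, in <module>
  File "h.py", line 10, in atz
    o,d=ray(n,px,c); return o+d*(z-o[2])/d[2]
        ~~~^^^^^^^^
  File "h.py", line 8, in ray
    K,r,t=c or cm(n); d=r.T@np.linalg.inv(K)@[px[0],px[1],1]; return -r.T@t,d/np.linalg.norm(d)
               ~~^^^
  File "h.py", line 5, in cm
    m=cams.camera_model(n); f=210/np.tan(np.radians(m['vfov'])/2)
ValueError: time passes only in moves, steps and waits
```

View pics/w2.png

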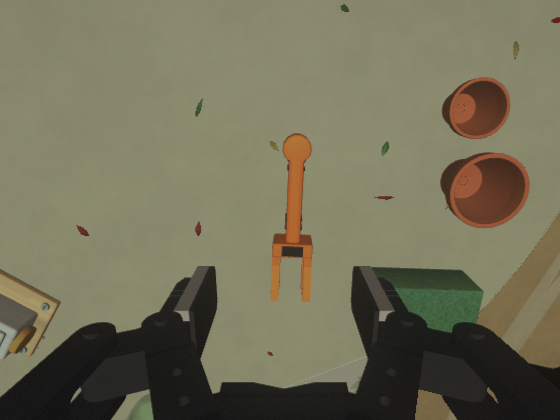

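The clip lies flat in the wrist view, with its handle running from (297,148) to (292,240) and the fork tips at (276,300) and (307,300). I'll fit its axis next.

```bash
python3 - <<'E'
from h import *
np.set_printoptions(precision=4,suppress=True)
c=cm('wrist'); im=cv2.imread('pics/w2.png'); h=cv2.cvtColor(im,cv2.COLOR_BGR2HSV)
m=((h[...,0]<15)&(h[...,1]>190)&(h[...,2]>120)); m[:130]=0;m[305:]=0;m[:,:265]=0;m[:,320:]=0
rows=[]
for r in range(160,215,5):
    xs=np.nonzero(m[r])[0]; a,b=[atz('wrist',(v,r),.029,c)[:2] for v in(xs.min()-.5,xs.max()+.5)]; rows.append((r,xs.min(),xs.max(),*(a+b)/2,np.linalg.norm(a-b)))
A=np.array(rows);print(A[::3]); k=np.polyfit(A[:,3],A[:,4],1); print('yaw handle',np.degrees(np.arctan(k[0])),'y at .46',np.polyval(k,.46))
# both fork outer edges & back end
for r in range(265,300,10):
    xs=np.nonzero(m[r])[0]; print(r,xs.min(),xs.max(),[atz('wrist',(v,r),.04,c)[:2] for v in(xs.min()-.5,xs.max()+.5)])
xs=np.nonzero(m.any(1))[0]; print('end row',xs.min(),[atz('wrist',(297,xs.min()),z,c)[:2] for z in(.029,.016)], 'tips',xs.max(),[atz('wrist',(292,xs.max()),z,c)[:2] for z in(.005,.04)])
g=np.array([.4590,.3052]); plan([g[0],g[1],.12],192)
E
```

```text
Traceback (most recent call last):
ValueError: zero-size array to reduction operation minimum which has no identity
```

```bash
python3 - <<'E'
from h import *
np.set_printoptions(precision=4,suppress=True)
c=cm('wrist'); im=cv2.imread('pics/w2.png'); h=cv2.cvtColor(im,cv2.COLOR_BGR2HSV)
print(h[200,295],h[200,330],h[280,276])
m=((h[...,0]<18)&(h[...,1]>140)&(h[...,2]>60)); m[:130]=0;m[305:]=0;m[:,:265]=0;m[:,320:]=0
rows=[]
for r in range(165,236,5):
    xs=np.nonzero(m[r])[0]
    if len(xs)<5: continue
    a,b=[atz('wrist',(v,r),.029,c)[:2] for v in(xs.min()-.5,xs.max()+.5)]; rows.append((r,xs.min(),xs.max(),*(a+b)/2,np.linalg.norm(a-b)))
A=np.array(rows);print(A[::2]); k=np.polyfit(A[:,3],A[:,4],1); print('yaw handle',np.degrees(np.arctan(k[0])),'y at .46',np.polyval(k,.46))
for r in range(275,300,10):
    xs=np.nonzero(m[r])[0]
    if len(xs): print(r,xs.min(),xs.max(),[atz('wrist',(v,r),.04,c)[:2] for v in(xs.min()-.5,xs.max()+.5)])
plan([.459,.3052,.12],192)
E
```

```text
[ 13 182 175] [ 30  53 139] [ 15 172 175]
[[165.     289.     303.       0.4327   0.2969   0.0133]
 [175.     289.     302.       0.4415   0.299    0.0125]
 [185.     288.     302.       0.4504   0.3011   0.0136]
 [195.     288.     301.       0.4595   0.3033   0.0128]
 [205.     287.     301.       0.4688   0.3054   0.0138]
 [215.     286.     300.       0.4784   0.3072   0.0139]
 [225.     286.     300.       0.4878   0.3099   0.0141]
 [235.     275.     308.       0.4979   0.3113   0.0322]]
yaw handle 12.859977769527184 y at .46 0.3032923675032963
275 272 310 [array([0.5382, 0.3031]), array([0.5279, 0.3386])]
285 271 310 [array([0.5488, 0.3049]), array([0.538 , 0.3417])]
295 271 309 [array([0.5593, 0.3077]), array([0.5487, 0.3439])]
4 linear [[-0.7, 2.4, 36.4], [-0.8, 2.2, 36.4], [-0.8, 2.1, 36.5], [-0.9, 1.9, 36.5]] 
 rot each [-0.3, 0.15, 0.88]
```

drive_tool(linear=[[-1, 1, 36], [-1, 1, 36], [-1, 1, 36], [-1, 1, 36], [0, 0, 0]], rot=[[-0.3, 0.2, 0.7], [-0.3, 0.2, 0.7], [-0.3, 0.2, 0.7], [-0.3, 0.2, 0.7], [0, 0, 0]], hand=[60, 60, 60, 60, 60])

```text
t: 4.72
tcp_pos: [0.4736, 0.2944, 0.1234]
tool_rot: [-0.101, 0.995, 0.002, 0.008]
force: [-1.5, 0.1, -0.4]
finger_gap: 0.704
```

```bash
python3 - <<'E'
from h import *
s=manip.sense(); print(s['tcp_pos'],yawof(s['tool_rot']),s['force'])
plan([.4595,.3035,.078],193,n=4)
E
```

```text
[0.473619   0.29441404 0.12342913] -168.43490226704657 [-1.5258998   0.09089931 -0.36587493]
4 linear [[3.2, 2.9, 11.3], [3.1, 2.9, 11.3], [3.1, 3.0, 11.3], [3.0, 3.0, 11.3]] 
 rot each [0.03, 0.23, -0.36]
```

drive_tool(linear=[[4, 3, 10], [4, 3, 10], [3, 3, 9], [2, 2, 8], [0, 0, 0]], rot=[[0, 0.3, -0.4], [0, 0.3, -0.4], [0, 0.2, -0.4], [0, 0.2, -0.3], [0, 0, 0]], hand=[60, 60, 60, 60, 60])

```text
t: 5.13
tcp_pos: [0.4647, 0.2982, 0.0889]
tool_rot: [-0.109, 0.994, 0.001, 0.002]
force: [-0.4, -0.3, 0.3]
finger_gap: 0.705
```

```bash
python3 - <<'E'
from h import *
s=manip.sense(); print(s['tcp_pos'],yawof(s['tool_rot']),R.from_quat(s['tool_rot']).as_matrix()[:,2],s['force'])
plan([.4595,.3035,.078],193,n=2)
E
```

```text
[0.46472941 0.29823858 0.08889513] -167.4422722685453 [ 0.00392762  0.00264047 -0.9999888 ] [-0.3758917  -0.31382635  0.2860629 ]
2 linear [[2.0, 3.1, 5.4], [2.0, 3.1, 5.4]] 
 rot each [0.05, 0.13, -0.22]
```

drive_tool(linear=[[2, 3, 5], [2, 3, 5], [0.5, 1, 1], [0, 0, 0], [0, 0, 0], [0, 0, 0], [0, 0, 0], [0, 0, 0], [0, 0, 0]], rot=[[0, 0.2, -0.3], [0, 0.2, -0.3], [0, 0, 0], [0, 0, 0], [0, 0, 0], [0, 0, 0], [0, 0, 0], [0, 0, 0], [0, 0, 0]], hand=[60, 60, 60, 40, 20, 5, 5, 5, 5], force=80)

```text
t: 5.88
tcp_pos: [0.4604, 0.3064, 0.0814]
tool_rot: [-0.116, 0.993, 0.002, 0.003]
force: [-0.1, 0.5, -0.4]
finger_gap: 0.142
```

```bash
python3 - <<'E'
from h import *
s=manip.sense(); print(s['tcp_pos'],yawof(s['tool_rot']),R.from_quat(s['tool_rot']).as_matrix()[:,2],s['force'],s['finger_gap'])
plan([.459,.304,.2],193,n=4)
E
```

```text
[0.46035681 0.306429   0.0814281 ] -166.67765458162881 [ 0.00500732  0.00418    -0.99997873] [-0.13123546  0.48220671 -0.4445933 ] 0.14192015475739758
4 linear [[0.3, -0.4, -29.6], [0.3, -0.4, -29.6], [0.4, -0.5, -29.6], [0.4, -0.5, -29.6]] 
 rot each [0.04, 0.08, 0.08]
```

drive_tool(linear=[[0, 0, -15], [0, 0, -30], [0, 0, -30], [0, 0, -25], [0, 0, -10], [0, 0, 0]], rot=[[0, 0, 0], [0, 0, 0], [0, 0, 0], [0, 0, 0], [0, 0, 0], [0, 0, 0]], hand=[5, 5, 5, 5, 5, 5])

```text
t: 6.38
tcp_pos: [0.459, 0.3049, 0.1935]
tool_rot: [-0.116, 0.993, 0.001, -0.0]
force: [0.3, -0.6, 0.0]
finger_gap: 0.142
```

```bash
python3 - <<'E'
from h import *
s=manip.sense(); print(s['tcp_pos'],yawof(s['tool_rot']),R.from_quat(s['tool_rot']).as_matrix()[:,2],s['force'],s['finger_gap'])
plan([.49,.039,.18],162.4,n=12)
E
```

```text
[0.45896822 0.3049074  0.19353649] -166.73194929098523 [-0.00112744  0.00151227 -0.99999822] [ 0.30737795 -0.58581672  0.01346727] 0.1419474302917625
12 linear [[2.6, -22.2, 1.1], [1.6, -22.3, 1.1], [0.6, -22.3, 1.1], [-0.4, -22.3, 1.1], [-1.4, -22.3, 1.1], [-2.4, -22.2, 1.1], [-3.4, -22.0, 1.1], [-4.4, -21.9, 1.1], [-5.4, -21.7, 1.1], [-6.4, -21.4, 1.1], [-7.3, -21.1, 1.1], [-8.2, -20.7, 1.1]] 
 rot each [0.01, -0.01, 2.57]
```

drive_tool(linear=[[3, -22, 1], [2, -22, 1], [1, -22, 1], [0, -22, 1], [-1, -22, 1], [-2, -22, 1], [-3, -22, 1], [-4, -22, 1], [-5, -22, 1], [-6, -22, 1], [-7, -21, 1], [-8, -20, 1], [-2, -8, 0], [0, 0, 0]], rot=[[0, 0, 2.6], [0, 0, 2.6], [0, 0, 2.6], [0, 0, 2.6], [0, 0, 2.6], [0, 0, 2.6], [0, 0, 2.6], [0, 0, 2.6], [0, 0, 2.6], [0, 0, 2.6], [0, 0, 2.6], [0, 0, 2.5], [0, 0, 0], [0, 0, 0]], hand=[5, 5, 5, 5, 5, 5, 5, 5, 5, 5, 5, 5, 5, 5])

```text
t: 7.55
tcp_pos: [0.4784, 0.0204, 0.1708]
tool_rot: [0.167, 0.986, 0.001, -0.006]
force: [-0.2, 0.6, -0.4]
finger_gap: 0.145
```

```bash
python3 - <<'E'
from h import *
np.set_printoptions(precision=4,suppress=True)
s=manip.sense(); c=cm('wrist'); print(s['t'],s['tcp_pos'],yawof(s['tool_rot']),R.from_quat(s['tool_rot']).as_matrix()[:,2],s['force'],s['finger_gap'])
snap('wrist','w3')
for l in('neck','riser','riser_grip','clip','clip_grip'):
    for x in cams.spot_point(l,'wrist')[:1]: print(l,round(x['score'],2),x['at'],[atz('wrist',x['at'],z,c)[:2] for z in(.046,.1,.136)])
E
```

```text
7.55 [0.4784 0.0204 0.1708] 160.8117153440693 [-0.0111  0.0042 -0.9999] [-0.1996  0.5521 -0.422 ] 0.1448026277504362
clip 0.58 [281.3, 394.8] [array([ 0.5871, -0.0192]), array([ 0.5378, -0.0016]), array([0.505 , 0.0102])]
clip_grip 0.6 [286.1, 272.4] [array([0.4995, 0.0146]), array([0.4743, 0.0229]), array([0.4575, 0.0285])]
```

View pics/w3.png

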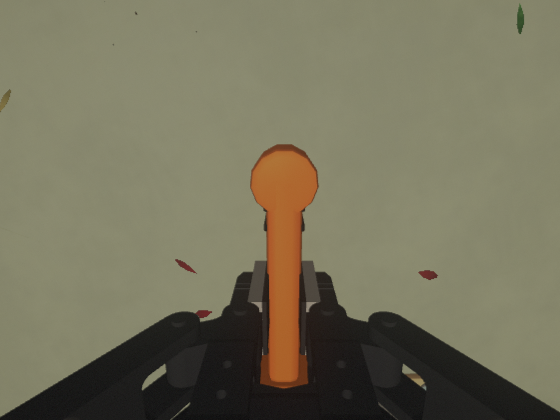

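The clip sits centred in the jaws (handle columns 267–302), but it hides the fork and neck from the wrist camera. I'll measure the neck from two raised lateral positions.

```bash
python3 - <<'E'
from h import *
plan([.661,.069,.30],162.4,n=10)
E
```

```text
10 linear [[-15.6, 10.3, -13.0], [-15.7, 10.3, -13.0], [-15.7, 10.2, -13.0], [-15.7, 10.2, -12.9], [-15.8, 10.1, -12.9], [-15.8, 10.1, -12.9], [-15.8, 10.1, -12.9], [-15.9, 10.0, -12.9], [-15.9, 10.0, -12.9], [-16.0, 9.9, -12.9]] 
 rot each [0.01, -0.06, -0.14]
```

drive_tool(linear=[[0, 0, -30], [0, 0, -35], [-5, 4, -35], [-25, 16, -30], [-28, 18, 0], [-28, 18, 0], [-28, 18, 0], [-28, 17, 0], [-15, 9, 0], [0, 0, 0], [0, 0, 0]], rot=[[0, -0.3, -0.5], [0, -0.3, -0.5], [0, 0, -0.4], [0, 0, 0], [0, 0, 0], [0, 0, 0], [0, 0, 0], [0, 0, 0], [0, 0, 0], [0, 0, 0], [0, 0, 0]], hand=[5, 5, 5, 5, 5, 5, 5, 5, 5, 5, 5])

```text
t: 8.77
tcp_pos: [0.6596, 0.0892, 0.3066]
tool_rot: [0.142, 0.99, 0.002, -0.003]
force: [0.3, -0.6, -0.1]
finger_gap: 0.141
```

```bash
cat > look.py <<'E'
from h import *
import sys,pickle
np.set_printoptions(precision=4,suppress=True)
s=manip.sense(); c=cm('wrist'); print(s['t'],s['tcp_pos'],yawof(s['tool_rot']),R.from_quat(s['tool_rot']).as_matrix()[:,2],s['finger_gap'])
snap('wrist',sys.argv[1]); c2=cm('wrist'); print('drift',c2[2]-c[2]); pickle.dump((s,c),open(sys.argv[1]+'.pkl','wb'))
for l in('neck','manifold','riser','riser_grip','clip_grip'):
    for x in cams.spot_point(l,'wrist')[:1]: print(l,round(x['score'],2),x['at'],[atz('wrist',x['at'],z,c)[:2] for z in(0,.046,.136)])
E
python3 look.py w4; python3 - <<'E'
from h import *
plan([.613,-.085,.305],162.4)
E
```

```text
8.7667 [0.6596 0.0892 0.3066] 163.70090887017875 [-0.0046  0.0044 -1.    ] 0.1406950313094856
drift [-0.0001  0.0005  0.0001]
neck 0.62 [186.5, 214.8] [array([ 0.668 , -0.0278]), array([ 0.6582, -0.011 ]), array([0.6391, 0.0218])]
manifold 0.7 [193.8, 203.1] [array([ 0.6574, -0.015 ]), array([0.6489, 0.0003]), array([0.6323, 0.0301])]
riser 0.93 [184.0, 216.2] [array([ 0.6688, -0.0311]), array([ 0.6589, -0.0139]), array([0.6396, 0.0197])]
riser_grip 0.89 [149.1, 248.3] [array([ 0.6942, -0.0846]), array([ 0.6812, -0.0609]), array([ 0.6558, -0.0145])]
clip_grip 0.76 [285.1, 275.5] [array([0.773 , 0.0586]), array([0.7504, 0.0648]), array([0.7062, 0.0771])]
5 linear [[-1.0, -35.7, 0.4], [-1.1, -35.7, 0.4], [-1.3, -35.7, 0.4], [-1.4, -35.7, 0.4], [-1.6, -35.7, 0.4]] 
 rot each [0.03, -0.06, 0.23]
```

View pics/w4.png

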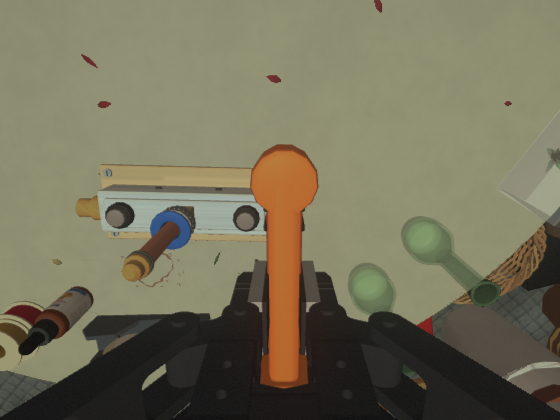

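This view shows the port caps at (119,215) and (245,218), the ring at (171,230) and the nozzle at (135,267). Now the other side.

drive_tool(linear=[[0, -30, 0], [-1, -36, 0], [-1, -36, 0], [-1, -36, 0], [-1, -30, 0], [-1, -10, 0], [0, 0, 0], [0, 0, 0]], rot=[[0, -0.1, 0.3], [0, -0.1, 0.3], [0, 0, 0.3], [0, 0, 0.3], [0, 0, 0], [0, 0, 0], [0, 0, 0], [0, 0, 0]], hand=[5, 5, 5, 5, 5, 5, 5, 5])

```text
t: 9.73
tcp_pos: [0.605, -0.0902, 0.3086]
tool_rot: [0.154, 0.988, 0.002, -0.0]
force: [0.9, -0.3, -0.9]
finger_gap: 0.141
```

```bash
python3 look.py w5; python3 - <<'E'
import cv2
a=cv2.imread('pics/w4.png')[140:290,70:310]; b=cv2.imread('pics/w5.png')[140:290,250:490]
import numpy as np
cv2.imwrite('pics/c1.png',cv2.resize(np.vstack([a,b]),None,fx=2,fy=2,interpolation=cv2.INTER_CUBIC))
E
```

```text
9.7333 [ 0.605  -0.0902  0.3086] 162.29649363740592 [ 0.0006  0.0044 -1.    ] 0.1413252516737112
drift [ 0.0003 -0.0002 -0.0001]
neck 0.44 [370.7, 212.0] [array([ 0.6737, -0.0063]), array([ 0.6567, -0.0137]), array([ 0.6233, -0.0283])]
manifold 0.73 [360.5, 200.0] [array([ 0.6563, -0.014 ]), array([ 0.6414, -0.0205]), array([ 0.6122, -0.0332])]
riser 0.84 [373.0, 212.6] [array([ 0.6752, -0.0039]), array([ 0.658 , -0.0117]), array([ 0.6243, -0.0268])]
riser_grip 0.82 [399.0, 249.5] [array([0.7292, 0.0148]), array([0.7054, 0.0048]), array([ 0.6589, -0.0147])]
clip_grip 0.89 [287.4, 275.2] [array([ 0.7209, -0.1211]), array([ 0.6981, -0.1146]), array([ 0.6536, -0.1019])]
```

View pics/c1.png

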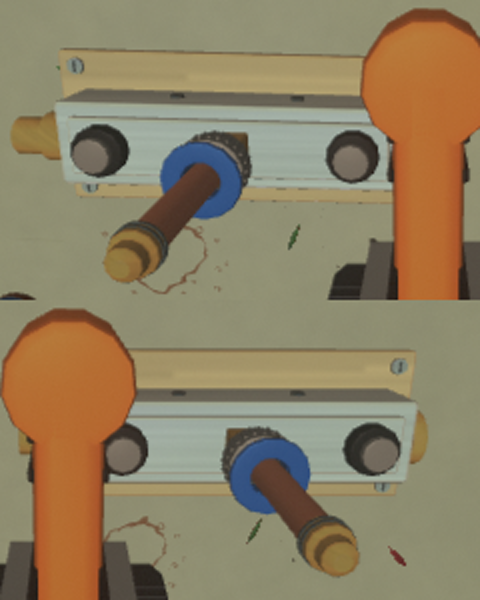

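```bash
python3 - <<'E'
from h import *
import pickle
np.set_printoptions(precision=4,suppress=True)
s4,c4=pickle.load(open('w4.pkl','rb'));s5,c5=pickle.load(open('w5.pkl','rb'))
F={'portL':((117.5,217),(312.5,216),.062),'portR':((246,218.5),(440,217.5),.062),'nozzle':((132,272.5),(420,269),.176),'ring':((170.5,230),(384.5,227.5),.093),'grip':((149.1,248.3),(399,249.5),.136)}
for k,(a,b,z) in F.items():
    print(k,*tri([ray('w',a,c4),ray('w',b,c5)]),atz('w',a,z,c4)[:2],atz('w',b,z,c5)[:2])
# handle in tool frame, from w5 (z handle top = TCP-.0524)
for nm,s,c in(('w4',s4,c4),('w5',s5,c5)):
    im=cv2.imread(f'pics/{nm}.png');h=cv2.cvtColor(im,cv2.COLOR_BGR2HSV);m=((h[...,0]<16)&(h[...,1]>150)&(h[...,2]>90))
    T=R.from_quat(s['tool_rot']);z=s['tcp_pos'][2]-.0524;A=[]
    for r in list(range(225,340,6)):
        x=np.nonzero(m[r,255:315])[0]+255
        if len(x)<15: continue
        A.append(T.inv().apply(atz('w',((x.min()+x.max())/2,r),z,c)-s['tcp_pos']))
    A=np.array(A);k=np.polyfit(A[:,0],A[:,1],1);print(nm,'handle y in tool at grasp',k[1],'slope deg',np.degrees(np.arctan(k[0])),len(A))
    rr=np.nonzero(m[:,285])[0];print('end',T.inv().apply(atz('w',(285,rr.min()),z,c)-s['tcp_pos']))
E
```

```text
portL [ 0.6387 -0.0706  0.0591] [np.float64(0.0001682281568875284), np.float64(0.00016822815688753823)] [ 0.6384 -0.069 ] [ 0.6376 -0.0705]
portR [0.6762 0.0471 0.0596] [np.float64(0.0013075315865063034), np.float64(0.0013075315865062585)] [0.6743 0.048 ] [0.6765 0.046 ]
nozzle [ 0.6578 -0.0126  0.173 ] [np.float64(0.000178875732131196), np.float64(0.00017887573213124574)] [ 0.657  -0.0108] [ 0.6558 -0.0134]
ring [ 0.6576 -0.0128  0.0914] [np.float64(9.334849127612949e-05), np.float64(9.334849127571544e-05)] [ 0.6573 -0.0122] [ 0.6568 -0.0131]
grip [ 0.6569 -0.0147  0.1369] [np.float64(0.001386257431603204), np.float64(0.0013862574316033818)] [ 0.6558 -0.0145] [ 0.6589 -0.0147]
w4 handle y in tool at grasp -0.0001010488135126911 slope deg 0.15525429968024235 20
end [0.0623 0.0004 0.0528]
w5 handle y in tool at grasp -9.947014179789505e-05 slope deg 0.11221789365546654 20
end [0.0757 0.0004 0.0525]
```

```bash
python3 - <<'E'
from h import *
import pickle
np.set_printoptions(precision=4,suppress=True)
s4,c4=pickle.load(open('w4.pkl','rb')); T4=R.from_quat(s4['tool_rot'])
A=c4[1]@T4.as_matrix(); p=T4.inv().apply(-c4[1].T@c4[2]-s4['tcp_pos'])
T=R.from_quat([-.138,.99,-.009,.004]); rr=A@T.as_matrix().T; cp=np.array([.4521,.3014,.264])+T.apply(p); c2=(c4[0],rr,-rr@cp)
print('check',atz('w',(296,165),.029,c2),'(.4327,.2969)')
im=cv2.imread('pics/w2.png');h=cv2.cvtColor(im,cv2.COLOR_BGR2HSV);m=((h[...,0]<18)&(h[...,1]>140)&(h[...,2]>60)); m[:130]=0;m[310:]=0;m[:,:265]=0;m[:,320:]=0
u=np.array([np.cos(np.radians(13.3)),np.sin(np.radians(13.3))])
rows=np.nonzero(m.any(1))[0];print(rows.min(),rows.max())
g=np.array([.4604,.3064])
for n,px,zs in(('end',(297,rows.min()),(.029,.016)),('tip',(276,rows.max()),(0.005,.04,.045)),('tip2',(307,rows.max()),(.005,.04,.045))):
    print(n,[(z,round(float((atz('w',px,z,c2)[:2]-g)@u),4)) for z in zs])
for z in(.005,.029,.04): print('row236',z,(atz('w',(292,236),z,c2)[:2]-g)@u)
cv2.imwrite('pics/c2.png',np.hstack([cv2.resize(im[125:310,250:335],None,fx=3.2,fy=3.2,interpolation=cv2.INTER_CUBIC)]))
E
```

```text
check [0.4268 0.3008 0.029 ] (.4327,.2969)
134 301
end [(0.029, -0.0608), (0.016, -0.0598)]
tip [(0.005, 0.1186), (0.04, 0.0969), (0.045, 0.0938)]
tip2 [(0.005, 0.1167), (0.04, 0.0952), (0.045, 0.0922)]
row236 0.005 0.0424797182707496
row236 0.029 0.033191099382852265
row236 0.04 0.02893381572589935
```

View pics/c2.png

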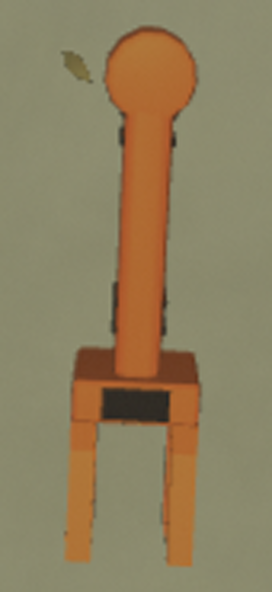

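The crop confirms that the visible tips belong to the upper fork, which fits the nominal 80 mm grip offset. The neck is at about (0.657,-0.013) with yaw -17.7°, and the barrel underside is roughly 20 mm up. I'll go to the pre-approach.

```bash
cat >> h.py <<'E'
NECK=np.array([.6572,-.0126]); NY=-17.67
U=np.array([np.cos(np.radians(NY)),np.sin(np.radians(NY))]); V=np.array([-U[1],U[0]])
# attitude that keeps the clip flat: tool z horizontal parts along tool x,y headings
def Tclip(yaw=162.33):
    # tool x has world z -.0058, tool y has +.0029
    return R.from_euler('z',yaw,degrees=True)*R.from_rotvec([np.pi,0,0])*R.from_rotvec([-.0029,-.0058,0])
def stat(grip=.080,clipdz=.0814):
    s=manip.sense(); T=R.from_quat(s['tool_rot']); M=T.as_matrix()
    o=s['tcp_pos']+T.apply([-grip,0,clipdz]); d=o[:2]-NECK
    e=(T.inv()*Tclip()).as_rotvec(degrees=True)
    print('t %.2f'%s['t'],'clip origin in neck mm',np.round([d@U*1e3,d@V*1e3,(o[2]-.046)*1e3],2),'rot left',np.round(e,2),'F u,v,z',np.round([s['force'][:2]@U,s['force'][:2]@V,s['force'][2]],2),'gap %.3f'%s['finger_gap'])
    return s,T
def toclip(x,y,z,n,grip=.080,clipdz=.0814):
    s,T=stat(); Tt=Tclip(); o=np.r_[NECK+U*x*1e-3+V*y*1e-3,.046+z*1e-3]; P=o-Tt.apply([-grip,0,clipdz])
    print('TCP target',P,'total tool mm',np.round(T.inv().apply(P-s['tcp_pos'])*1e3,2),'per row',np.round(T.inv().apply(P-s['tcp_pos'])*1e3/n,2),'rot/row',np.round((T.inv()*Tt).as_rotvec(degrees=True)/n,2))
E
python3 - <<'E'
from h import *
M=Tclip().as_matrix();print(M[2,:2])
toclip(-80,0,80,5)
E
```

```text
[-0.00579996  0.00289998]
t 10.03 clip origin in neck mm [ 53.89 -87.2  180.75] rot left [ 0.06 -0.38  0.19] F u,v,z [-0.09 -0.68 -0.62] gap 0.143
TCP target [0.50422871 0.03588409 0.20693429] total tool mm [134.04  87.61 101.75] per row [26.81 17.52 20.35] rot/row [ 0.01 -0.08  0.04]
```

drive_tool(linear=[[25, 0, 0], [35, 0, 0], [35, 4, 0], [30, 15, 15], [12, 25, 25], [0, 25, 28], [0, 15, 25], [0, 4, 8], [0, 0, 0]], rot=[[0, -0.1, 0.1], [0, -0.1, 0.1], [0, 0, 0], [0, 0, 0], [0, 0, 0], [0, 0, 0], [0, 0, 0], [0, 0, 0], [0, 0, 0]], hand=[5, 5, 5, 5, 5, 5, 5, 5, 5])

```text
t: 10.78
tcp_pos: [0.5012, 0.0469, 0.2056]
tool_rot: [0.149, 0.989, 0.001, 0.007]
force: [0.1, -0.4, 0.5]
finger_gap: 0.139
```

```bash
python3 - <<'E'
from h import *
toclip(-75,0,3.5,5)
E
```

```text
t 10.78 clip origin in neck mm [-85.48  10.43  79.42] rot left [0.04 0.5  0.59] F u,v,z [ 0.23 -0.39  0.49] gap 0.139
TCP target [0.50899281 0.03436642 0.13043429] total tool mm [-9.98 -9.92 75.33] per row [-2.   -1.98 15.07] rot/row [0.01 0.1  0.12]
```

drive_tool(linear=[[-2, -3, 16], [-2, -3, 18], [-2, -2, 17], [-1, -1, 10], [0, 0, 5], [0, 0, 0], [0, 0, 0]], rot=[[0, 0.1, 0.2], [0, 0.1, 0.2], [0, 0.1, 0.2], [0, 0, 0], [0, 0, 0], [0, 0, 0], [0, 0, 0]], hand=[5, 5, 5, 5, 5, 5, 5])

```text
t: 11.37
tcp_pos: [0.5128, 0.0338, 0.143]
tool_rot: [0.152, 0.988, 0.001, 0.011]
force: [0.1, -0.3, -0.4]
finger_gap: 0.144
```

```bash
python3 - <<'E'
from h import *
toclip(-75,0,3.5,3)
E
```

```text
t 11.37 clip origin in neck mm [-69.94   1.02  17.37] rot left [0.1  0.93 0.18] F u,v,z [ 0.2  -0.29 -0.41] gap 0.144
TCP target [0.50899281 0.03436642 0.13043429] total tool mm [ 4.03 -0.68 12.46] per row [ 1.34 -0.23  4.15] rot/row [0.03 0.31 0.06]
```

drive_tool(linear=[[2, 0, 5], [2, 0, 5], [1, -0.5, 3], [0, 0, 0], [0, 0, 0]], rot=[[0, 0.5, 0.1], [0, 0.4, 0.1], [0, 0.2, 0], [0, 0, 0], [0, 0, 0]], hand=[5, 5, 5, 5, 5])

```text
t: 11.78
tcp_pos: [0.5089, 0.0347, 0.1316]
tool_rot: [0.154, 0.988, 0.002, 0.003]
force: [-0.4, 0.2, -0.8]
finger_gap: 0.144
```

```bash
python3 - <<'E'
from h import *
toclip(-75,0,3.5,3)
E
```

```text
t 11.78 clip origin in neck mm [-75.11   0.46   4.72] rot left [ 0.15  0.02 -0.03] F u,v,z [-0.41  0.13 -0.81] gap 0.144
TCP target [0.50899281 0.03436642 0.13043429] total tool mm [-0.14 -0.3   1.19] per row [-0.05 -0.1   0.4 ] rot/row [ 0.05  0.01 -0.01]
```

drive_tool(linear=[[-5, 0, 0.3], [-7, -0.2, 0.2], [-7, -0.2, 0], [-7, 0, 0], [-5, 0, 0], [-2, 0, 0], [0, 0, 0]], rot=[[0.1, 0, 0], [0, 0, 0], [0, 0, 0], [0, 0, 0], [0, 0, 0], [0, 0, 0], [0, 0, 0]], hand=[5, 5, 5, 5, 5, 5, 5])

```text
t: 12.37
tcp_pos: [0.5452, 0.0229, 0.1319]
tool_rot: [0.154, 0.988, 0.001, 0.005]
force: [0.6, 0.4, -0.7]
finger_gap: 0.145
```

```bash
python3 - <<'E'
from h import *
toclip(-38.5,0,4,3)
snap('scene','s1')
E
```

```text
t 12.37 clip origin in neck mm [-36.69   0.13   5.28] rot left [ 0.06  0.22 -0.01] F u,v,z [ 0.48  0.56 -0.65] gap 0.145
TCP target [0.54377076 0.02328742 0.13093429] total tool mm [ 1.51 -0.07  0.96] per row [ 0.5  -0.02  0.32] rot/row [ 0.02  0.07 -0.  ]
```

drive_tool(linear=[[0.7, 0, -1], [0.7, 0, -1], [0, 0, -1], [0, 0, -1], [0, 0, -1], [0, 0, 0]], rot=[[0, 0.2, 0], [0, 0, 0], [0, 0, 0], [0, 0, 0], [0, 0, 0], [0, 0, 0]], hand=[5, 5, 5, 5, 5, 5])

```text
t: 12.92
tcp_pos: [0.5416, 0.0239, 0.1372]
tool_rot: [0.154, 0.988, 0.002, 0.001]
force: [0.1, 0.3, -0.2]
finger_gap: 0.14
```

```bash
python3 - <<'E'
from h import *
toclip(-38.5,0,4,3)
E
```

```text
t 12.92 clip origin in neck mm [-4.101e+01  4.000e-02  9.970e+00] rot left [ 0.04 -0.2   0.  ] F u,v,z [ 0.    0.36 -0.24] gap 0.140
TCP target [0.54377076 0.02328742 0.13093429] total tool mm [-2.21 -0.    6.26] per row [-0.74 -0.    2.09] rot/row [ 0.01 -0.07  0.  ]
```

drive_tool(linear=[[-1, 0, -1], [-1, 0, -1], [-0.5, 0, -1], [0, 0, -0.5], [0, 0, 0]], rot=[[0, -0.2, 0], [0, 0, 0], [0, 0, 0], [0, 0, 0], [0, 0, 0]], hand=[5, 5, 5, 5, 5])

```text
t: 13.33
tcp_pos: [0.5441, 0.0232, 0.1413]
tool_rot: [0.153, 0.988, 0.001, 0.003]
force: [-0.3, 0.9, -0.5]
finger_gap: 0.143
```

```bash
python3 - <<'E'
from h import *
stat()
E
```

```text
t 13.33 clip origin in neck mm [-38.07   0.13  14.39] rot left [0.04 0.03 0.02] F u,v,z [-0.52  0.73 -0.45] gap 0.143
```

Fork top is at 19.4 mm with no contact yet. I'll continue in small steps.

drive_tool(linear=[[0, 0, -0.6], [0, 0, -0.6], [0, 0, 0]], rot=[[0, 0, 0], [0, 0, 0], [0, 0, 0]], hand=[5, 5, 5])

```text
t: 13.58
tcp_pos: [0.5441, 0.0232, 0.1426]
tool_rot: [0.153, 0.988, 0.001, 0.003]
force: [-0.1, -0.5, -0.5]
finger_gap: 0.142
```

```bash
python3 - <<'E'
from h import *
stat()
E
```

```text
t 13.58 clip origin in neck mm [-38.1    0.07  15.68] rot left [0.04 0.02 0.01] F u,v,z [ 0.1  -0.51 -0.48] gap 0.142
```

drive_tool(linear=[[0, 0, -0.6], [0, 0, -0.6], [0, 0, 0]], rot=[[0, 0, 0], [0, 0, 0], [0, 0, 0]], hand=[5, 5, 5])

```text
t: 13.83
tcp_pos: [0.544, 0.0232, 0.1438]
tool_rot: [0.153, 0.988, 0.001, 0.003]
force: [0.4, 1.8, -0.3]
finger_gap: 0.143
```

```bash
python3 - <<'E'
from h import *
stat()
E
```

```text
t 13.83 clip origin in neck mm [-38.23   0.07  16.9 ] rot left [0.03 0.01 0.01] F u,v,z [-0.17  1.82 -0.3 ] gap 0.143
```

drive_tool(linear=[[0, 0, -0.6], [0, 0, -0.6], [0, 0, 0]], rot=[[0, 0, 0], [0, 0, 0], [0, 0, 0]], hand=[5, 5, 5])

```text
t: 14.08
tcp_pos: [0.544, 0.0232, 0.1451]
tool_rot: [0.153, 0.988, 0.001, 0.003]
force: [0.1, -0.2, -0.4]
finger_gap: 0.143
```

```bash
python3 - <<'E'
from h import *
stat()
E
```

```text
t 14.08 clip origin in neck mm [-38.26   0.06  18.2 ] rot left [0.03 0.01 0.01] F u,v,z [ 0.18 -0.16 -0.43] gap 0.143
```

drive_tool(linear=[[0, 0, -0.6], [0, 0, -0.6], [0, 0, 0]], rot=[[0, 0, 0], [0, 0, 0], [0, 0, 0]], hand=[5, 5, 5])

```text
t: 14.33
tcp_pos: [0.544, 0.0232, 0.1465]
tool_rot: [0.153, 0.988, 0.001, 0.003]
force: [-0.3, 0.2, -0.8]
finger_gap: 0.145
```

```bash
python3 - <<'E'
from h import *
stat()
a=snap('scene','s2');b=snap('top','t2')
h=lambda i,x,y:cv2.resize(i[y-50:y+50,x-70:x+70,::-1],None,fx=4,fy=4,interpolation=cv2.INTER_CUBIC)
cv2.imwrite('pics/c3.png',np.hstack([h(a,260,220)[:,:],h(b,275,205)])[:, :][::1,::1]) 
i=cv2.imread('pics/c3.png');cv2.imwrite('pics/c3.png',cv2.resize(i,(800,int(i.shape[0]*800/i.shape[1]))))
E
```

```text
t 14.33 clip origin in neck mm [-38.26   0.07  19.54] rot left [0.03 0.01 0.02] F u,v,z [-0.38  0.08 -0.77] gap 0.145
```

View pics/c3.png

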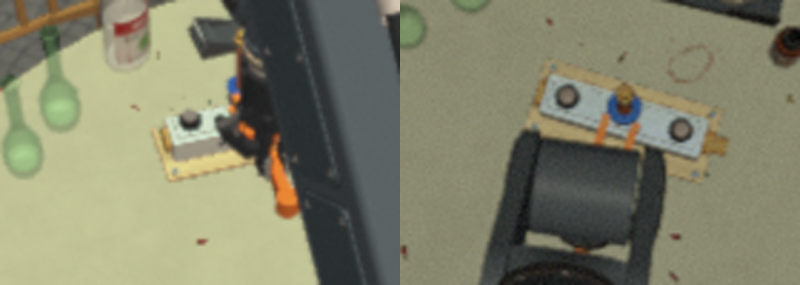

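The top view shows the upper fork tips straddling the near side of the ring, as expected at 38 mm short. I'll keep feeling upward.

drive_tool(linear=[[0, 0, -0.6], [0, 0, -0.6], [0, 0, 0]], rot=[[0, 0, 0], [0, 0, 0], [0, 0, 0]], hand=[5, 5, 5])

```text
t: 14.68
tcp_pos: [0.5439, 0.0232, 0.1476]
tool_rot: [0.154, 0.988, 0.001, 0.003]
force: [-0.6, 0.9, -0.1]
finger_gap: 0.141
```

```bash
python3 - <<'E'
from h import *
import pickle
stat()
im=cv2.imread('pics/t2.png');c=cm('top');h=cv2.cvtColor(im,cv2.COLOR_BGR2HSV)
blue=(h[...,0]>100)&(h[...,0]<125)&(h[...,1]>120); blue[:150]=0;blue[240:]=0
ys,xs=np.nonzero(blue);print('blue',len(xs),xs.mean(),ys.mean(),xs.min(),xs.max(),ys.min(),ys.max())
for z in(.08,.09,.10):
    t=np.linspace(0,6.28,40);P=np.array([proj('top',np.r_[NECK+.018*np.array([np.cos(a),np.sin(a)]),z],c) for a in t]);print(z,P.mean(0),P.min(0),P.max(0))
org=(h[...,0]<16)&(h[...,1]>150)&(h[...,2]>120)
for r in range(192,206):
    x=np.nonzero(org[r,260:310])[0]+260;print(r,x)
for x,y in((22,15),(22,-15),(22,19.5),(22,11.5),(22,-11.5),(22,-19.5),(0,15),(0,-15)):
    p=NECK+U*(-.038+x*1e-3)+V*y*1e-3;print((x,y),proj('top',np.r_[p,.046+.0195+.040],c))
E
```

```text
t 14.68 clip origin in neck mm [-38.38  -0.    20.67] rot left [ 0.03 -0.01  0.01] F u,v,z [-0.84  0.72 -0.12] gap 0.141
blue 237 87.9535864978903 182.64135021097047 0 288 150 239
0.08 [283.15440009 192.00288981] [277.00070171 186.07872194] [289.32233472 198.22475724]
0.09 [283.18836836 191.4055918 ] [276.98609343 185.43580491] [289.4049918  197.67545687]
0.1 [283.22287714 190.79878977] [276.97125264 184.78267626] [289.48896418 197.11739836]
192 []
193 []
194 []
195 []
196 [276 277]
197 [276]
198 [276]
199 [275 276 287]
200 [275 276 287]
201 [274 275 276 286 287]
202 [274 275 276 285 286]
203 [274 275 285 286]
204 [273 274 275 284 285 286]
205 [275 284 285]
(22, 15) [276.62107046 194.41863271]
(22, -15) [286.69231239 197.3777054 ]
(22, 19.5) [275.11168976 193.9751554 ]
(22, 11.5) [277.79526853 194.76362863]
(22, -11.5) [285.51655357 197.0322509 ]
(22, -19.5) [288.20430556 197.82195029]
(0, 15) [274.41470595 201.71630021]
(0, -15) [284.50742357 204.68767314]
```

drive_tool(linear=[[0, 0, -0.6], [0, 0, -0.6], [0, 0, 0]], rot=[[0, 0, 0], [0, 0, 0], [0, 0, 0]], hand=[5, 5, 5])

```text
t: 14.93
tcp_pos: [0.5439, 0.0232, 0.149]
tool_rot: [0.154, 0.988, 0.001, 0.003]
force: [-0.1, -0.4, -0.2]
finger_gap: 0.144
```

```bash
python3 - <<'E'
from h import *
s,T=stat();print(s['ft_torque'],s['tau'])
E
```

```text
t 14.93 clip origin in neck mm [-3.84e+01  1.00e-02  2.20e+01] rot left [ 0.03 -0.01  0.01] F u,v,z [-0.   -0.42 -0.16] gap 0.144
[ 0.03456551 -0.04555695 -0.01826069] [ 4.92991370e-03 -4.18403435e+01 -9.85656649e+00  5.80408770e-03
 -1.46390926e-02  2.36333086e-03]
```

There's still no contact at 27 mm, so the fork tips aren't really under the barrel. Re-deriving from w2 with the correct camera pose puts the clip origin about 75 mm ahead of the grip, so it sits 43 mm short. I'll go down, forward about 7 mm, and feel again.

drive_tool(linear=[[0, 0, 4], [0, 0, 5], [0, 0, 4], [0, 0, 1], [-2.5, 0, 0], [-3, 0, 0], [-1.5, 0, 0], [0, 0, 0]], rot=[[0, 0, 0], [0, 0, 0], [0, 0, 0], [0, 0, 0], [0, 0, 0], [0, 0, 0], [0, 0, 0], [0, 0, 0]], hand=[5, 5, 5, 5, 5, 5, 5, 5])

```text
t: 15.6
tcp_pos: [0.5511, 0.0209, 0.1328]
tool_rot: [0.154, 0.988, 0.001, 0.002]
force: [0.0, 0.5, -0.7]
finger_gap: 0.138
```

```bash
sed -i 's/grip=.080/grip=.075/g' h.py; python3 - <<'E'
from h import *
stat()
E
```

```text
t 15.60 clip origin in neck mm [-35.86   0.     5.73] rot left [ 0.02 -0.07  0.01] F u,v,z [-0.13  0.45 -0.69] gap 0.138
```

drive_tool(linear=[[0, 0, -1.5], [0, 0, -2], [0, 0, -1.5], [0, 0, -1], [0, 0, -0.5], [0, 0, 0]], rot=[[0, 0, 0], [0, 0, 0], [0, 0, 0], [0, 0, 0], [0, 0, 0], [0, 0, 0]], hand=[5, 5, 5, 5, 5, 5])

```text
t: 16.1
tcp_pos: [0.5511, 0.0209, 0.1404]
tool_rot: [0.154, 0.988, 0.001, 0.003]
force: [-0.7, 0.5, -2.6]
finger_gap: 0.144
```

```bash
python3 - <<'E'
from h import *
stat()
E
```

```text
t 16.10 clip origin in neck mm [-35.87  -0.04  13.38] rot left [ 0.02 -0.07  0.  ] F u,v,z [-0.81  0.22 -2.62] gap 0.144
```

Fz is -2.6 N, probably contact. One more small step to confirm.

drive_tool(linear=[[0, 0, -0.4], [0, 0, -0.3], [0, 0, 0]], rot=[[0, 0, 0], [0, 0, 0], [0, 0, 0]], hand=[5, 5, 5])

```text
t: 16.35
tcp_pos: [0.5503, 0.021, 0.1407]
tool_rot: [0.154, 0.988, 0.001, 0.001]
force: [0.6, 0.7, -2.7]
finger_gap: 0.142
```

```bash
python3 - <<'E'
from h import *
s,T=stat();print(s['ft_torque'])
E
```

```text
t 16.35 clip origin in neck mm [-36.87  -0.17  13.46] rot left [ 0.01 -0.19  0.  ] F u,v,z [ 0.37  0.86 -2.67] gap 0.142
[0.0231146  0.10287741 0.01474176]
```

Contact is at clip z ≈ 13.4 mm, giving a barrel underside of about 18.4 mm. I'll back off about 0.6 mm and advance.

drive_tool(linear=[[0, 0, 0.5], [0, 0.1, 0.2], [-3, 0, 0], [-3, 0, 0], [-2, 0, 0], [0, 0, 0]], rot=[[0, -0.2, 0], [0, 0, 0], [0, 0, 0], [0, 0, 0], [0, 0, 0], [0, 0, 0]], hand=[5, 5, 5, 5, 5, 5])

```text
t: 16.85
tcp_pos: [0.5585, 0.0185, 0.1398]
tool_rot: [0.154, 0.988, 0.001, 0.003]
force: [-0.1, 0.1, -2.1]
finger_gap: 0.142
```

```bash
python3 - <<'E'
from h import *
s,T=stat();print(s['ft_torque'])
E
```

```text
t 16.85 clip origin in neck mm [-28.06  -0.05  12.78] rot left [ 0.   -0.01  0.01] F u,v,z [-0.18  0.07 -2.08] gap 0.142
[-0.05417397  0.19105064 -0.0333717 ]
```

drive_tool(linear=[[0, 0, 0.5], [-3, 0, 0.1], [-3, 0, 0], [-3, 0, 0], [-2, 0, 0], [0, 0, 0]], rot=[[0, 0, 0], [0, 0, 0], [0, 0, 0], [0, 0, 0], [0, 0, 0], [0, 0, 0]], hand=[5, 5, 5, 5, 5, 5])

```text
t: 17.35
tcp_pos: [0.5682, 0.0154, 0.1396]
tool_rot: [0.153, 0.988, 0.001, 0.001]
force: [-1.5, 0.1, 0.9]
finger_gap: 0.141
```

```bash
python3 - <<'E'
from h import *
s,T=stat();print(s['ft_torque'])
E
```

```text
t 17.35 clip origin in neck mm [-18.19  -0.08  12.33] rot left [-0.02 -0.27  0.01] F u,v,z [-1.44 -0.34  0.86] gap 0.141
[-0.01818464  0.05299173 -0.02944118]
```

drive_tool(linear=[[-2, 0, 0], [-2, 0, 0], [-2, 0, 0], [-2, 0, 0], [0, 0, 0]], rot=[[0, -0.2, 0], [0, 0, 0], [0, 0, 0], [0, 0, 0], [0, 0, 0]], hand=[5, 5, 5, 5, 5])

```text
t: 17.77
tcp_pos: [0.5742, 0.0136, 0.1398]
tool_rot: [0.153, 0.988, 0.001, -0.0]
force: [-3.3, 0.5, 2.7]
finger_gap: 0.142
```

```bash
python3 - <<'E'
from h import *
s,T=stat();print(s['ft_torque'])
E
```

```text
t 17.77 clip origin in neck mm [-12.06  -0.02  12.4 ] rot left [-0.05 -0.36  0.04] F u,v,z [-3.26 -0.48  2.66] gap 0.142
[ 0.03383298  0.31785667 -0.04616422]
```

drive_tool(linear=[[-2, 0, 0], [-2, 0, 0], [-2, 0, 0], [-1.5, 0, 0], [0, 0, 0]], rot=[[0, -0.2, 0], [0, 0, 0], [0, 0, 0], [0, 0, 0], [0, 0, 0]], hand=[5, 5, 5, 5, 5])

```text
t: 18.18
tcp_pos: [0.5805, 0.0116, 0.1399]
tool_rot: [0.153, 0.988, 0.001, -0.0]
force: [-3.6, 0.4, 4.0]
finger_gap: 0.141
```

```bash
python3 - <<'E'
from h import *
s,T=stat();print(s['ft_torque'])
E
```

```text
t 18.18 clip origin in neck mm [-5.5  -0.04 12.49] rot left [-0.07 -0.38  0.04] F u,v,z [-3.6  -0.68  3.97] gap 0.141
[ 0.11931204  0.46355591 -0.04697227]
```

drive_tool(linear=[[-1.5, 0, 0], [-1.5, 0, 0], [-1.5, 0, 0], [0, 0, 0]], rot=[[0, -0.2, 0], [0, 0, 0], [0, 0, 0], [0, 0, 0]], hand=[5, 5, 5, 5])

```text
t: 18.52
tcp_pos: [0.5836, 0.0106, 0.14]
tool_rot: [0.153, 0.988, 0.001, -0.0]
force: [-4.2, 1.2, 4.5]
finger_gap: 0.142
```

```bash
python3 - <<'E'
from h import *
s,T=stat();print(s['ft_torque'])
E
```

```text
t 18.52 clip origin in neck mm [-2.21 -0.05 12.54] rot left [-0.09 -0.38  0.05] F u,v,z [-4.4  -0.14  4.45] gap 0.142
[0.14231939 0.37716497 0.04111432]
```

drive_tool(linear=[[-1.5, 0, 0], [-1.5, 0, 0], [-1, 0, 0], [0, 0, 0]], rot=[[0, -0.2, 0], [0, 0, 0], [0, 0, 0], [0, 0, 0]], hand=[5, 5, 5, 5])

```text
t: 18.85
tcp_pos: [0.5858, 0.0099, 0.1402]
tool_rot: [0.153, 0.988, 0.001, -0.001]
force: [-4.2, 1.9, 4.3]
finger_gap: 0.14
```

```bash
python3 - <<'E'
from h import *
s,T=stat();print(s['ft_torque'])
E
```

```text
t 18.85 clip origin in neck mm [ 1.000e-02 -2.000e-02  1.262e+01] rot left [-0.11 -0.44  0.06] F u,v,z [-4.58  0.49  4.33] gap 0.140
[ 0.08695043  0.50760759 -0.0593274 ]
```

drive_tool(linear=[[-1, 0, 0], [-1, 0, 0], [-1, 0, 0]], rot=[[0, -0.2, 0], [0, 0, 0], [0, 0, 0]], hand=[5, 5, 5])

```text
t: 19.1
tcp_pos: [0.5863, 0.0098, 0.14]
tool_rot: [0.153, 0.988, 0.001, -0.002]
force: [-6.3, 2.2, 7.1]
finger_gap: 0.142
```

```bash
python3 - <<'E'
from h import *
s,T=stat();print(s['ft_torque'])
E
```

```text
t 19.10 clip origin in neck mm [ 0.25 -0.03 12.28] rot left [-0.13 -0.6   0.05] F u,v,z [-6.71  0.2   7.07] gap 0.142
[ 0.25624243  0.70457198 -0.06149448]
```

drive_tool(linear=[[-2, 0, 0], [-2, 0, 0], [-2, 0, 0]], rot=[[0, -0.4, 0], [0, -0.2, 0], [0, 0, 0]], hand=[5, 5, 5])

```text
t: 19.35
tcp_pos: [0.5872, 0.0097, 0.1402]
tool_rot: [0.153, 0.988, 0.0, -0.003]
force: [-7.7, 1.5, 9.0]
finger_gap: 0.143
```

```bash
python3 - <<'E'
from h import *
s,T=stat();print(s['ft_torque'])
E
```

```text
t 19.35 clip origin in neck mm [ 0.95 -0.   12.28] rot left [-0.18 -0.73  0.05] F u,v,z [-7.82 -0.94  8.96] gap 0.143
[ 0.25996088  0.93203193 -0.04801192]
```

drive_tool(linear=[[-3, 0, 0], [-3, 0, 0], [-3, 0, 0]], rot=[[0, -0.3, 0], [0, -0.3, 0], [0, 0, 0]], hand=[5, 5, 5])

```text
t: 19.6
tcp_pos: [0.5879, 0.0096, 0.1406]
tool_rot: [0.153, 0.988, 0.0, -0.008]
force: [-9.9, 3.2, 10.6]
finger_gap: 0.146
```

```bash
python3 - <<'E'
from h import *
s,T=stat();print(s['ft_torque'])
E
```

```text
t 19.60 clip origin in neck mm [8.400e-01 1.000e-02 1.192e+01] rot left [-0.27 -1.29  0.07] F u,v,z [-10.42   0.07  10.63] gap 0.146
[ 0.33097458  1.07411086 -0.03956961]
```

drive_tool(linear=[[0, 0, -0.8], [-1, 0, -0.6], [-1.5, 0, 0], [-1.5, 0, 0]], rot=[[0, -0.8, 0], [0, -0.8, 0], [0, -0.6, 0], [0, -0.6, 0]], hand=[5, 5, 5, 5])

```text
t: 19.93
tcp_pos: [0.5856, 0.0103, 0.1392]
tool_rot: [0.153, 0.988, -0.003, 0.008]
force: [-7.1, 3.2, 4.9]
finger_gap: 0.145
```

```bash
python3 - <<'E'
from h import *
s,T=stat();print(s['ft_torque'])
E
```

```text
t 19.93 clip origin in neck mm [ 1.13 -0.11 13.  ] rot left [-0.32  0.6   0.06] F u,v,z [-7.73  0.85  4.89] gap 0.145
[0.55417865 1.1053943  0.05766252]
```

drive_tool(linear=[[-2, 0, -0.3], [-3, 0, 0], [-3, 0, 0]], rot=[[-0.1, 0.3, 0], [-0.1, 0, 0], [0, 0, 0]], hand=[5, 5, 5])

```text
t: 20.18
tcp_pos: [0.5869, 0.0098, 0.1393]
tool_rot: [0.153, 0.988, -0.0, -0.002]
force: [-11.4, 3.5, 11.5]
finger_gap: 0.142
```

```bash
python3 - <<'E'
from h import *
s,T=stat();print(s['ft_torque'])
a=snap('top','t3'); im=a[:,:,::-1]; 
print([ (x['at'],x['score']) for x in cams.spot_point('clip','top')[:2]], proj('top',np.r_[NECK,.058]))
h=lambda i,x,y:cv2.resize(i[y-45:y+45,x-60:x+60],None,fx=5,fy=5,interpolation=cv2.INTER_CUBIC)
cv2.imwrite('pics/c4.png',h(im,283,205))
E
```

```text
t 20.18 clip origin in neck mm [8.600e-01 1.000e-02 1.157e+01] rot left [-0.22 -0.59  0.09] F u,v,z [-11.9   -0.16  11.52] gap 0.142
[ 3.99662591e-01  1.25430451e+00 -3.00348307e-04]
[([283.5, 193.8], 0.43)] [283.08459774 193.42539972]
```

View pics/c4.png

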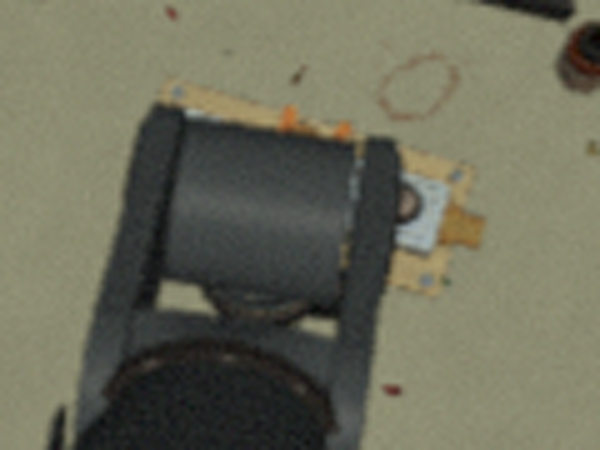

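The fork tips show beyond the push-fit at (280.6,182) and (291.6,185.5) in the top picture. I'll compare them with the predicted home position.

```bash
python3 - <<'E'
from h import *
im=cv2.imread('pics/t3.png');h=cv2.cvtColor(im,cv2.COLOR_BGR2HSV)
org=(h[...,0]<18)&(h[...,1]>130)&(h[...,2]>110)
for r in range(177,190): print(r,np.nonzero(org[r,270:300])[0]+270)
for o in(0,-3,-6):
  for x,z in((35,.062),(22,.099)):
    print(o,x,[np.round(proj('top',np.r_[NECK+U*(x+o)*1e-3+V*y*1e-3,z]),1) for y in(15,-15)])
E
```

```text
177 []
178 []
179 []
180 []
181 [280 281]
182 [280 281]
183 [279 280 281]
184 [279 280 281]
185 [279 280 281 282 283 284 291 292]
186 [290 291 292]
187 [291]
188 []
189 []
0 35 [array([281.6, 180.6]), array([291.3, 183.5])]
0 22 [array([280.4, 182.3]), array([290.4, 185.3])]
-3 35 [array([281.3, 181.6]), array([291. , 184.4])]
-3 22 [array([280.1, 183.3]), array([290.1, 186.2])]
-6 35 [array([281. , 182.5]), array([290.7, 185.4])]
-6 22 [array([279.8, 184.3]), array([289.8, 187.2])]
```

drive_tool(linear=[[0, 0, -0.8], [0, 0, -0.8], [-1, 0, -0.4], [-2.5, 0, 0], [-3, 0, 0]], rot=[[-0.1, -0.4, 0], [-0.1, -0.2, 0], [0, 0, 0], [0, 0, 0], [0, 0, 0]], hand=[5, 5, 5, 5, 5])

```text
t: 20.7
tcp_pos: [0.5873, 0.0094, 0.14]
tool_rot: [0.153, 0.988, 0.001, -0.005]
force: [-11.2, 4.2, 12.4]
finger_gap: 0.141
```

```bash
python3 - <<'E'
from h import *
s,T=stat();print(s['ft_torque'],s['tcp_pos'])
E
```

```text
t 20.70 clip origin in neck mm [ 9.100e-01 -1.000e-02  1.191e+01] rot left [-0.1  -0.89  0.1 ] F u,v,z [-11.98   0.55  12.44] gap 0.141
[0.50232253 1.47326847 0.01079555] [0.58728791 0.00942471 0.14003433]
```

It stops at the same position (about +0.9 mm) for pushes from 8 to 12 N, which is a hard stop, so the clip is home. I'll relax, let go, lift off and check.

drive_tool(linear=[[0, 0, 0], [0, 0, 0], [0, 0, 0], [0, 0, 0], [0, 0, 0], [0, 0, 0], [0, 0, -5], [0, 0, -15], [4, 0, -25], [8, 0, -35], [8, 0, -35], [0, 0, -20], [0, 0, 0]], rot=[[0, 0, 0], [0, 0, 0], [0, 0, 0], [0, 0, 0], [0, 0, 0], [0, 0, 0], [0, 0, 0], [0, 0, 0], [0, 0, 0], [0, 0, 0], [0, 0, 0], [0, 0, 0], [0, 0, 0]], hand=[5, 5, 20, 45, 45, 45, 45, 45, 45, 45, 45, 45, 45])

```text
t: 21.78
tcp_pos: [0.578, 0.0118, 0.2827]
tool_rot: [0.154, 0.988, 0.0, 0.009]
force: [0.7, 0.1, -0.3]
finger_gap: 0.528
```

```bash
python3 look.py w6; python3 -c "
import cv2
i=cv2.imread('pics/w6.png');cv2.imwrite('pics/w6b.png',i)"
```

```text
21.7833 [0.578  0.0118 0.2827] 162.32991123572253 [ 0.0173 -0.0018 -0.9998] 0.527524273191051
drift [0.0001 0.0013 0.0002]
manifold 0.84 [285.8, 252.6] [array([ 0.6595, -0.0108]), array([ 0.6393, -0.0049]), array([0.5998, 0.0068])]
riser 0.51 [283.9, 279.2] [array([ 0.6904, -0.0229]), array([ 0.6662, -0.0153]), array([ 0.6187, -0.0006])]
riser_grip 0.84 [280.9, 327.8] [array([ 0.7516, -0.0461]), array([ 0.7193, -0.0355]), array([ 0.6563, -0.0149])]
```

View pics/w6.png

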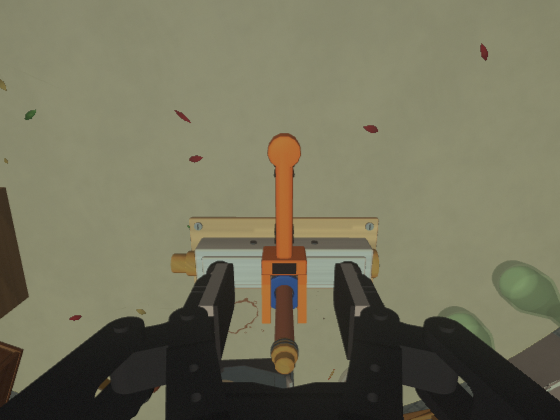

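The clip is on, with its forks straddling the ring at (285,290) and the riser standing at (285,345). I'll move above the riser.

```bash
python3 - <<'E'
from h import *
import pickle
s,c=pickle.load(open('w6.pkl','rb'))
for px,z in(((285,134),.0875),((285,150),.0875)): print((atz('w',px,z,c)[:2]-NECK)@np.c_[U,V])
plan([*NECK,.285],162.33,n=4)
E
```

```text
[-0.13516238  0.00073412]
[-0.12330571  0.0007486 ]
4 linear [[-21.5, 0.4, -2.3], [-21.5, 0.4, -2.3], [-21.5, 0.4, -2.3], [-21.5, 0.4, -2.3]] 
 rot each [0.02, 0.04, -0.01]
```

drive_tool(linear=[[-20, 0.4, -2], [-24, 0.4, -2], [-24, 0.4, -2], [-14, 0.3, -2], [-4, 0, 0], [0, 0, 0]], rot=[[0, 0.4, 0], [0, 0.3, 0], [0, 0.1, 0], [0, 0, 0], [0, 0, 0], [0, 0, 0]], hand=[60, 60, 60, 60, 60, 60])

```text
t: 22.58
tcp_pos: [0.6559, -0.0128, 0.2709]
tool_rot: [0.154, 0.988, 0.002, -0.017]
force: [-0.3, 0.9, 0.4]
finger_gap: 0.701
```

```bash
python3 - <<'E'
from h import *
s=manip.sense();print(s['t'],s['tcp_pos'],(s['tcp_pos'][:2]-NECK)@np.c_[U,V])
plan([*NECK,.192],162.33,n=5)
E
```

```text
22.5833 [ 0.65593242 -0.0128226   0.2708684 ] [-0.00114021 -0.00059686]
5 linear [[-0.8, 0.1, 15.8], [-0.7, 0.1, 15.8], [-0.5, 0.1, 15.8], [-0.4, 0.1, 15.8], [-0.3, 0.1, 15.8]] 
 rot each [-0.01, -0.39, -0.0]
```

drive_tool(linear=[[0, 0, 3], [0, 0, 8], [-0.5, 0.1, 15], [-0.5, 0.1, 18], [-0.4, 0.1, 18], [-0.3, 0.1, 12], [0, 0, 4], [0, 0, 0]], rot=[[0, -1, 0], [0, -0.7, 0], [0, -0.2, 0], [0, 0, 0], [0, 0, 0], [0, 0, 0], [0, 0, 0], [0, 0, 0]], hand=[60, 60, 60, 60, 60, 60, 60, 60])

```text
t: 23.25
tcp_pos: [0.6478, -0.0102, 0.1826]
tool_rot: [0.153, 0.988, -0.0, -0.009]
force: [1.0, -0.5, -0.2]
finger_gap: 0.7
```

```bash
python3 - <<'E'
from h import *
s=manip.sense();print(s['t'],s['tcp_pos'],(s['tcp_pos'][:2]-NECK)@np.c_[U,V],s['force'])
plan([*NECK,.192],162.33,n=2)
E
```

```text
23.25 [ 0.64776404 -0.01018383  0.1825619 ] [-0.00972417 -0.00056196] [ 0.99208738 -0.51488137 -0.23680322]
2 linear [[-4.8, 0.3, -4.8], [-4.8, 0.3, -4.8]] 
 rot each [-0.09, -0.53, 0.02]
```

drive_tool(linear=[[-2, 0, -6], [-5, 0.3, -3], [-3, 0.2, -1], [-0.5, 0, 0], [0, 0, 0]], rot=[[-0.1, -0.6, 0], [-0.1, -0.5, 0], [0, -0.1, 0], [0, 0, 0], [0, 0, 0]], hand=[60, 60, 60, 60, 60])

```text
t: 23.67
tcp_pos: [0.6601, -0.0132, 0.1966]
tool_rot: [0.153, 0.988, -0.0, 0.005]
force: [0.2, 0.2, -0.3]
finger_gap: 0.705
```

```bash
python3 - <<'E'
from h import *
s=manip.sense();print(s['t'],s['tcp_pos'],(s['tcp_pos'][:2]-NECK)@np.c_[U,V],s['force'])
plan([*NECK,.192],162.33,n=2)
E
```

```text
23.6667 [ 0.66014896 -0.01316985  0.19663956] [0.0029828  0.00035215] [ 0.19962931  0.19189218 -0.30553652]
2 linear [[1.5, -0.2, 2.3], [1.5, -0.2, 2.3]] 
 rot each [0.04, 0.27, 0.02]
```

drive_tool(linear=[[1.5, -0.2, 2], [1, 0, 2], [0, 0, 0], [0, 0, 0], [0, 0, 0], [0, 0, 0], [0, 0, 0], [0, 0, 0], [0, 0, 0]], rot=[[0, 0.4, 0], [0, 0.2, 0], [0, 0, 0], [0, 0, 0], [0, 0, 0], [0, 0, 0], [0, 0, 0], [0, 0, 0], [0, 0, 0]], hand=[60, 60, 60, 40, 20, 5, 5, 5, 5], force=50)

```text
t: 24.42
tcp_pos: [0.6581, -0.0127, 0.1938]
tool_rot: [0.153, 0.988, 0.001, 0.0]
force: [0.6, -1.1, 0.6]
finger_gap: 0.167
```

```bash
python3 - <<'E'
from h import *
s=manip.sense();print(s['t'],s['tcp_pos'],(s['tcp_pos'][:2]-NECK)@np.c_[U,V],s['force'],s['finger_gap'])
plan([*NECK,.192],162.33,n=2)
E
```

```text
24.4167 [ 0.65812759 -0.01274112  0.19381116] [0.00092666 0.00014709] [ 0.64393541 -1.13834975  0.59645188] 0.16654558540251788
2 linear [[0.5, -0.1, 0.9], [0.5, -0.1, 0.9]] 
 rot each [0.04, 0.01, 0.02]
```

drive_tool(linear=[[0, 0, -1.5], [0, 0, -1.5], [0, 0, -1.5], [0, 0, -1.5]], rot=[[0, 0, 0], [0, 0, 0], [0, 0, 0], [0, 0, 0]], hand=[5, 5, 5, 5])

```text
t: 24.75
tcp_pos: [0.6566, -0.0124, 0.1977]
tool_rot: [0.153, 0.988, 0.001, -0.002]
force: [0.2, 0.4, -4.2]
finger_gap: 0.165
```

```bash
python3 - <<'E'
from h import *
s=manip.sense();print(s['t'],s['tcp_pos'],(s['tcp_pos'][:2]-NECK)@np.c_[U,V],s['force'],s['finger_gap'],s['ft_torque'])
E
```

```text
24.75 [ 0.65661966 -0.01242237  0.1977222 ] [-6.06880337e-04 -6.90570329e-06] [ 0.21415677  0.43137281 -4.22668651] 0.16465236153536147 [-0.06241738  0.01404381  0.00783423]
```

It's up 4 mm with only 4 N of drag. I'll continue gently.

drive_tool(linear=[[0, 0, -1.5], [0, 0, -1.5], [0, 0, -1.5], [0, 0, -1.5], [0, 0, -1.5]], rot=[[0, 0.1, 0], [0, 0, 0], [0, 0, 0], [0, 0, 0], [0, 0, 0]], hand=[5, 5, 5, 5, 5])

```text
t: 25.17
tcp_pos: [0.6573, -0.0126, 0.2069]
tool_rot: [0.153, 0.988, 0.001, -0.002]
force: [-0.4, -0.3, -0.2]
finger_gap: 0.161
```

```bash
python3 - <<'E'
from h import *
s=manip.sense();print(s['t'],s['tcp_pos'],(s['tcp_pos'][:2]-NECK)@np.c_[U,V],s['force'],s['finger_gap'],s['ft_torque'])
E
```

```text
25.1667 [ 0.65732103 -0.01258939  0.20688799] [1.12098973e-04 4.68480279e-05] [-0.4237947  -0.28725045 -0.23267513] 0.16064316475403542 [ 0.03929471 -0.00033278 -0.01372548]
```

drive_tool(linear=[[0, 0, -2], [0, 0, -2], [0, 0, -2], [0, 0, -2], [0, 0, -2]], rot=[[0, 0.1, 0], [0, 0, 0], [0, 0, 0], [0, 0, 0], [0, 0, 0]], hand=[5, 5, 5, 5, 5])

```text
t: 25.58
tcp_pos: [0.6577, -0.0127, 0.219]
tool_rot: [0.153, 0.988, 0.001, -0.002]
force: [0.5, 0.1, 0.1]
finger_gap: 0.165
```

```bash
python3 - <<'E'
from h import *
s=manip.sense();print(s['t'],s['tcp_pos'],(s['tcp_pos'][:2]-NECK)@np.c_[U,V],s['force'],s['finger_gap'],s['ft_torque'])
E
```

```text
25.5833 [ 0.65767512 -0.01266683  0.21895982] [4.72990055e-04 8.05431385e-05] [0.52328758 0.07270835 0.09836244] 0.16529686080101536 [-0.03328048  0.02114136  0.0401912 ]
```

drive_tool(linear=[[0, 0, -5], [0, 0, -7], [0, 0, -8], [0, 0, -8], [0, 0, -10], [0, 0, -15], [0, 0, -15], [0, 0, -10], [0, 0, 0], [0, 0, 0]], rot=[[0, 0, 0], [0, 0, 0], [0, 0, 0], [0, 0, 0], [0, 0, 0], [0, 0, 0], [0, 0, 0], [0, 0, 0], [0, 0, 0], [0, 0, 0]], hand=[5, 5, 5, 5, 5, 5, 5, 5, 5, 5])

```text
t: 26.42
tcp_pos: [0.6585, -0.0129, 0.3073]
tool_rot: [0.153, 0.988, 0.001, -0.0]
force: [-0.6, 0.0, -0.1]
finger_gap: 0.167
```

```bash
python3 - <<'E'
from h import *
np.set_printoptions(precision=4,suppress=True)
s=manip.sense();print(s['t'],s['tcp_pos'],yawof(s['tool_rot']),s['force'],s['finger_gap'])
for n in('top','scene','wrist'):
    c=cm(n);snap(n,'f_'+n)
    for l in('stand_hole','riser','riser_grip'):
        print(n,l,[(np.round(x['at'],1),round(x['score'],2),atz(n,x['at'],.044,c)[:2]) for x in cams.spot_point(l,n)[:2]])
c=cm('top');g=cams.regions_of('stand_hole','top')
im=cv2.imread('pics/f_top.png');hh=cv2.resize(im[190:270,350:420],None,fx=5,fy=5,interpolation=cv2.INTER_CUBIC);cv2.imwrite('pics/c5.png',hh)
E
```

```text
26.4167 [ 0.6585 -0.0129  0.3073] 162.38121531591975 [-0.6463  0.0425 -0.1291] 0.16669018498788607
top stand_hole [(array([382.3, 239.6]), 0.72, array([ 0.5153, -0.304 ]))]
top riser []
top riser_grip []
scene stand_hole [(array([368.8, 201.8]), 0.9, array([ 0.5077, -0.2962])), (array([275.8, 215.6]), 0.68, array([ 0.6319, -0.0001]))]
scene riser [(array([273.4, 185.9]), 0.46, array([ 0.7516, -0.0721]))]
scene riser_grip [(array([275.2, 164.6]), 0.41, array([ 0.8408, -0.1409]))]
wrist stand_hole []
wrist riser [(array([281.9, 224.5]), 0.75, array([ 0.6937, -0.0258]))]
wrist riser_grip [(array([284.4, 294.9]), 0.76, array([ 0.771 , -0.0477])), (array([282.8, 188. ]), 0.22, array([ 0.658 , -0.0135]))]
```

drive_tool(linear=[[5, -18, 0], [10, -35, 0], [10, -35, 0], [10, -35, 0], [10, -35, 0], [10, -35, 0], [8, -25, 0], [4, -10, 0], [0, 0, 0], [0, 0, 0], [0, 0, 0]], rot=[[0, 0, 0], [0, 0, 0], [0, 0, 0], [0, 0, 0], [0, 0, 0], [0, 0, 0], [0, 0, 0], [0, 0, 0], [0, 0, 0], [0, 0, 0], [0, 0, 0]], hand=[5, 5, 5, 5, 5, 5, 5, 5, 5, 5, 5])

```text
t: 27.98
tcp_pos: [0.5234, -0.2156, 0.306]
tool_rot: [0.151, 0.989, 0.001, 0.002]
force: [0.1, -0.3, 0.1]
finger_gap: 0.161
```

```bash
python3 - <<'E'
from h import *
import pickle
np.set_printoptions(precision=4,suppress=True)
s=manip.sense();c=cm('wrist');snap('wrist','w7');pickle.dump((s,c),open('w7.pkl','wb'))
print(s['t'],s['tcp_pos'],yawof(s['tool_rot']),R.from_quat(s['tool_rot']).as_matrix()[:,2],s['finger_gap'])
for l in('stand_hole','riser','riser_grip'):
    print(l,[(np.round(x['at'],1),round(x['score'],2),atz('w',x['at'],.044,c)[:2]) for x in cams.spot_point(l,'wrist')[:2]])
E
```

```text
27.9833 [ 0.5234 -0.2156  0.306 ] 162.6519014172194 [ 0.005   0.0021 -1.    ] 0.161495701410105
stand_hole [(array([195.6, 210.9]), 0.71, array([ 0.5219, -0.3068]))]
riser [(array([286.6, 225.1]), 0.65, array([ 0.5636, -0.2243]))]
riser_grip [(array([280.5, 295.7]), 0.65, array([ 0.6391, -0.2546]))]
```

View pics/w7.png

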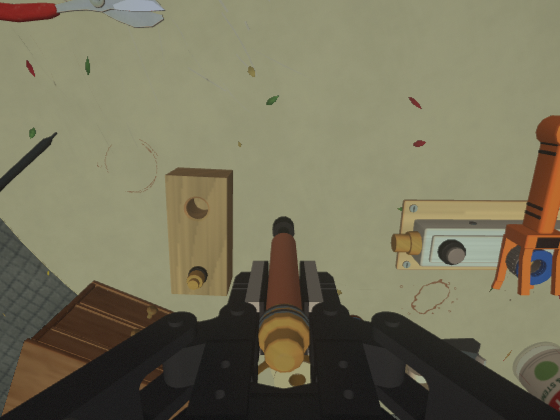

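The wrist view shows the stand with its empty hole at (198,207) and the brass nozzle at (197,275). The riser hangs straight in the jaws with its lower end at (283,228), and the clip is still on at far right. I'll refine the numbers.

```bash
python3 - <<'E'
from h import *
import pickle
np.set_printoptions(precision=4,suppress=True)
s,c=pickle.load(open('w7.pkl','rb'));T=R.from_quat(s['tool_rot'])
im=cv2.imread('pics/w7.png');g=cv2.cvtColor(im,cv2.COLOR_BGR2GRAY)
p=g[190:225,180:217]; m=(p<95).astype(np.uint8); print(np.percentile(p,[5,30,50,90]))
n,l,st,ce=cv2.connectedComponentsWithStats(m); i=1+np.argmax(st[1:,4]); print(st[i],ce[i]+[180,190])
for r in range(190,226,3): print(r,g[r,180:217:2])
for px in((197.5,207),(198,206.5)): print(px,atz('w',px,.044,c))
# riser lower end in tool frame
for px in((283,228),(283,222)): print('end',T.inv().apply(atz('w',px,s['tcp_pos'][2]-.1478,c)-s['tcp_pos']))
E
```

```text
[ 64. 116. 122. 129.]
[  6   8  22  21 252] [194.877  209.9405]
190 [120 128 130 129 124 122 120 121 117 116 116 119 120 118 120 119 128 125
 128]
193 [119 127 131 130 124 121 120 120 118 115 116 118 119 117 119 127 130 127
 129]
196 [118 128 130 129 125 121 119 111 110 110 115 119 119 116 127 129 130 127
 129]
199 [117 127 131 128 106  86  65 116 125 121 123 108 110 120 128 129 128 126
 128]
202 [115 127 130 109  70  59  61  89 125 129 127 127 125 113 129 129 129 127
 130]
205 [125 127 115  92  60  62  63  65 105 131 127 127 125 123 120 129 129 128
 128]
208 [125 127 115  83  61  63  64  65  66  77 110 126 123 123 120 128 129 127
 128]
211 [124 127 119 116  65  65  62  68  69  70  72  73  75  77 117 128 129 127
 129]
214 [123 127 129 120  95  68  70  71  72  75  77  78  74  94 125 128 128 126
 128]
217 [121 126 129 129 118 114  93  69  71  72  73  72 119 124 128 129 127 126
 127]
220 [122 125 129 128 124 120 116 113 113 113 119 124 127 126 128 129 127 126
 127]
223 [124 125 128 129 123 121 118 116 115 119 124 126 127 125 127 128 126 127
 127]
(197.5, 207) [ 0.5187 -0.3034  0.044 ]
(198, 206.5) [ 0.5184 -0.3028  0.044 ]
end [-0.0023 -0.0006  0.1478]
end [ 0.0019 -0.0005  0.1478]
```

```bash
python3 - <<'E'
from h import *
plan([.5202,-.3058,.27],162.33,n=4)
E
```

```text
4 linear [[-5.9, -21.9, 8.9], [-5.9, -21.9, 8.9], [-6.0, -21.9, 8.9], [-6.0, -21.9, 8.9]] 
 rot each [0.05, 0.05, 0.11]
```

drive_tool(linear=[[-4, -15, 5], [-6, -25, 9], [-6, -25, 9], [-5, -15, 8], [-2, -6, 3], [0, 0, 0], [0, 0, 0]], rot=[[0, 0.1, 0.1], [0, 0.1, 0.1], [0, 0, 0], [0, 0, 0], [0, 0, 0], [0, 0, 0], [0, 0, 0]], hand=[5, 5, 5, 5, 5, 5, 5])

```text
t: 28.77
tcp_pos: [0.5231, -0.3061, 0.2685]
tool_rot: [0.148, 0.989, 0.002, 0.001]
force: [0.7, -0.1, 0.5]
finger_gap: 0.161
```

```bash
python3 - <<'E'
from h import *
s=manip.sense();print(s['t'],s['tcp_pos'],R.from_quat(s['tool_rot']).as_matrix()[:,2])
plan([.5202,-.3058,.215],162.33,n=4)
E
```

```text
28.7667 [ 0.5230821  -0.3061211   0.26849496] [ 0.00203445  0.00339485 -0.99999217]
4 linear [[0.7, -0.2, 13.4], [0.7, -0.2, 13.4], [0.7, -0.2, 13.4], [0.7, -0.2, 13.4]] 
 rot each [0.06, 0.01, 0.17]
```

drive_tool(linear=[[0.7, 0, 12], [0.7, 0, 14], [0.7, 0, 14], [0.5, 0, 10], [0.3, 0, 3], [0, 0, 0], [0, 0, 0]], rot=[[0.1, 0, 0.2], [0.1, 0, 0.2], [0, 0, 0.2], [0, 0, 0], [0, 0, 0], [0, 0, 0], [0, 0, 0]], hand=[5, 5, 5, 5, 5, 5, 5])

```text
t: 29.35
tcp_pos: [0.5221, -0.3001, 0.2162]
tool_rot: [0.151, 0.989, 0.001, 0.002]
force: [-0.3, -0.2, -1.1]
finger_gap: 0.166
```

```bash
python3 - <<'E'
from h import *
s=manip.sense();print(s['t'],s['tcp_pos'],R.from_quat(s['tool_rot']).as_matrix()[:,2],s['force'])
plan([.5202,-.3058,.19],162.33,n=2)
E
```

```text
29.35 [ 0.52214668 -0.30014892  0.21624735] [ 3.59071532e-03  5.12671673e-04 -9.99993422e-01] [-0.28989929 -0.18532355 -1.06772834]
2 linear [[0.1, -3.0, 13.1], [0.1, -3.0, 13.1]] 
 rot each [0.04, 0.09, 0.17]
```

drive_tool(linear=[[0, -3, 0], [0, -2.5, 0], [0, -0.5, 3], [0, 0, 0], [0, 0, 0]], rot=[[0, 0.2, 0.2], [0, 0, 0], [0, 0, 0], [0, 0, 0], [0, 0, 0]], hand=[5, 5, 5, 5, 5])

```text
t: 29.77
tcp_pos: [0.5216, -0.3072, 0.2161]
tool_rot: [0.152, 0.988, -0.001, 0.002]
force: [-0.0, 0.3, 0.7]
finger_gap: 0.162
```

```bash
python3 - <<'E'
from h import *
s=manip.sense();print(s['t'],s['tcp_pos'],R.from_quat(s['tool_rot']).as_matrix()[:,2],s['force'])
plan([.5202,-.3058,.18],162.33,n=4)
E
```

```text
29.7667 [ 0.52159392 -0.30716151  0.21608033] [ 0.00443086 -0.00218724 -0.99998779] [-0.01056278  0.28467089  0.72410075]
4 linear [[0.5, 0.2, 9.0], [0.5, 0.2, 9.0], [0.5, 0.2, 9.0], [0.4, 0.2, 9.0]] 
 rot each [-0.01, 0.07, 0.04]
```

drive_tool(linear=[[0.5, 0.2, 5], [0.5, 0.2, 6], [0.3, 0.1, 6], [0.2, 0, 6], [0.2, 0, 6], [0, 0, 4], [0, 0, 0]], rot=[[0, 0.2, 0], [0, 0, 0], [0, 0, 0], [0, 0, 0], [0, 0, 0], [0, 0, 0], [0, 0, 0]], hand=[5, 5, 5, 5, 5, 5, 5])

```text
t: 30.35
tcp_pos: [0.5197, -0.3061, 0.1792]
tool_rot: [0.153, 0.988, -0.0, 0.0]
force: [0.1, -0.4, -0.4]
finger_gap: 0.165
```

```bash
python3 - <<'E'
from h import *
s=manip.sense();print(s['t'],s['tcp_pos'],R.from_quat(s['tool_rot']).as_matrix()[:,2],s['force'],s['ft_torque'])
plan([.5202,-.3058,.16],162.33,n=4)
E
```

```text
30.35 [ 0.51966038 -0.30612149  0.17915348] [ 9.23093105e-05 -3.52431693e-04 -9.99999934e-01] [ 0.06555205 -0.42292439 -0.41972895] [-0.01183305 -0.04632027  0.03771878]
4 linear [[-0.1, 0.1, 4.8], [-0.1, 0.1, 4.8], [-0.1, 0.1, 4.8], [-0.1, 0.1, 4.8]] 
 rot each [-0.0, 0.0, 0.03]
```

The lower end is 13 mm into the hole without contact. I'll keep lowering.

drive_tool(linear=[[0, 0, 4], [0, 0, 5], [0, 0, 5], [0, 0, 3], [0, 0, 1.5], [0, 0, 0]], rot=[[0, 0, 0], [0, 0, 0], [0, 0, 0], [0, 0, 0], [0, 0, 0], [0, 0, 0]], hand=[5, 5, 5, 5, 5, 5])

```text
t: 30.85
tcp_pos: [0.5197, -0.3061, 0.1581]
tool_rot: [0.152, 0.988, -0.0, -0.0]
force: [-0.4, 0.2, -0.4]
finger_gap: 0.164
```

```bash
python3 - <<'E'
from h import *
s=manip.sense();print(s['t'],s['tcp_pos'],R.from_quat(s['tool_rot']).as_matrix()[:,2],s['force'],s['ft_torque'])
E
```

```text
30.85 [ 0.51974255 -0.30608974  0.15811692] [-3.35633402e-04  2.96140247e-05 -9.99999943e-01] [-0.36725885  0.21438095 -0.441062  ] [-0.00662513  0.02466806 -0.01695232]
```

drive_tool(linear=[[0, 0, 0.7], [0, 0, 0.5], [0, 0, 0], [0, 0, 0], [0, 0, 0], [0, 0, 0], [0, 0, 0], [0, 0, 0], [0, 0, 0]], rot=[[0, 0, 0], [0, 0, 0], [0, 0, 0], [0, 0, 0], [0, 0, 0], [0, 0, 0], [0, 0, 0], [0, 0, 0], [0, 0, 0]], hand=[5, 5, 5, 18, 25, 40, 60, 60, 60], force=20)

```text
t: 31.6
tcp_pos: [0.5206, -0.3068, 0.1585]
tool_rot: [0.152, 0.988, -0.001, 0.001]
force: [0.5, 0.3, 0.6]
finger_gap: 0.7
```

```bash
python3 - <<'E'
from h import *
s=manip.sense();print(s['t'],s['tcp_pos'],s['force'],s['finger_gap'])
E
```

```text
31.6 [ 0.52061975 -0.30679515  0.15850744] [0.50377741 0.2754353  0.62550422] 0.6998225106583887
```

Go straight up, then back off to the side for a check.

drive_tool(linear=[[0, 0, -8], [0, 0, -20], [0, 0, -30], [0, 0, -35], [0, 0, -35], [10, 15, -20], [10, 30, -10], [5, 30, 0], [0, 10, 0], [0, 0, 0], [0, 0, 0], [0, 0, 0]], rot=[[0, 0, 0], [0, 0, 0], [0, 0, 0], [0, 0, 0], [0, 0, 0], [0, 0, 0], [0, 0, 0], [0, 0, 0], [0, 0, 0], [0, 0, 0], [0, 0, 0], [0, 0, 0]], hand=[60, 60, 60, 60, 60, 60, 60, 60, 60, 60, 60, 60])

```text
t: 32.6
tcp_pos: [0.5221, -0.2172, 0.3296]
tool_rot: [0.153, 0.988, -0.002, 0.004]
force: [1.3, 0.9, -1.2]
finger_gap: 0.699
```

```bash
python3 - <<'E'
from h import *
np.set_printoptions(precision=4,suppress=True)
s=manip.sense();print(s['t'],s['tcp_pos'],s['force'])
for n in('wrist','scene','top'):
    c=cm(n);snap(n,'e_'+n)
    for l,z in(('riser',.01),('riser_grip',.1),('clip',.0585),('clip_grip',.0745),('vase_tall',0),('vase_short',0),('glue',0)):
        print(n,l,[(np.round(x['at'],1),round(x['score'],2),atz(n,x['at'],z,c)[:2]) for x in cams.spot_point(l,n)[:2]])
print('pred clip (home) origin',NECK,'grip',NECK-.08*U)
i=cv2.imread('pics/e_wrist.png');j=cv2.imread('pics/e_top.png')[130:270,180:420]
j=cv2.resize(j,None,fx=1.43*0.8,fy=1.43*.8);k=np.zeros((420,560+j.shape[1],3),np.uint8);k[:,:560]=i;k[:j.shape[0],560:]=j
cv2.imwrite('pics/e.png',cv2.resize(k,(800,int(420*800/k.shape[1]))))
E
```

```text
32.6 [ 0.5221 -0.2172  0.3296] [ 1.2597  0.8996 -1.1578]
wrist riser [(array([210.1, 195.7]), 0.85, array([ 0.5209, -0.3078]))]
wrist riser_grip [(array([189.5, 218.9]), 0.67, array([ 0.5192, -0.3074]))]
wrist clip [(array([507.6, 245.3]), 0.58, array([ 0.6582, -0.0124])), (array([351.2, 315.1]), 0.48, array([ 0.6915, -0.1916]))]
wrist clip_grip [(array([538.9, 174.5]), 0.92, array([0.584 , 0.0157]))]
wrist vase_tall []
wrist vase_short []
wrist glue [(array([350.6, 312. ]), 0.77, array([ 0.7281, -0.1908]))]
scene riser []
scene riser_grip [(array([211.4, 212.9]), 0.19, array([0.7117, 0.1881]))]
scene clip [(array([275. , 204.5]), 0.61, array([ 0.6633, -0.0183])), (array([198.8, 227.9]), 0.16, array([0.7134, 0.2366]))]
scene clip_grip [(array([280.1, 216. ]), 0.82, array([0.6003, 0.0053]))]
scene vase_tall [(array([214.2, 213.5]), 0.54, array([0.7899, 0.146 ]))]
scene vase_short [(array([197.1, 230.1]), 0.75, array([0.7564, 0.2284]))]
scene glue [(array([303.2, 190.8]), 0.49, array([ 0.7081, -0.1727]))]
top riser []
top riser_grip []
top clip [(array([283.5, 194.5]), 0.93, array([ 0.6539, -0.0138]))]
top clip_grip []
top vase_tall [(array([231.3, 151.1]), 0.81, array([0.8051, 0.1466]))]
top vase_short [(array([206.3, 165.2]), 0.57, array([0.7612, 0.225 ])), (array([378.6, 239.6]), 0.56, array([ 0.5181, -0.3032]))]
top glue [(array([342. , 171.4]), 0.43, array([ 0.7335, -0.1991]))]
pred clip (home) origin [ 0.6572 -0.0126] grip [0.581  0.0117]
```

```bash
python3 -c "
from station import order
print(order.sign_off())"
```

```text
the job is handed in; nothing more can be done
None
```

I finished the job and handed it in at about 33 s of the 64 s allowed. I had used up my picture views, so I checked the final scene only by the networks' numbers, not by eye. No verdict was reported.

- **Clip:** My first feel for the barrel found nothing, because the clip sat about 5 mm farther back in the jaws than I had assumed. I corrected that and felt the barrel's underside at about 18 mm. I then slid the clip in until it stopped at the same point under pushes of 8–12 N. Two things could not be read directly:
    - **Ring travel:** the riser coming free is the evidence that the ring is held down.
    - **Upward force:** the arm felt up to about 12 N upward during the last pushes.
- **Riser:** The highest pull I read was about 4 N, and there was no drag after 13 mm. I lowered it into the stand's hole until its lower end was about 34 mm below the mouth by the arm's readings, then let go.
- **Last checks:**
    - **Riser:** the wrist camera put its lower end at (0.521, -0.308). That is about 2 mm from where I placed the hole, and the riser looks upright.
    - **Clip:** it shows at (0.658, -0.012), within 1 mm of the neck. The scene and top cameras put it up to 8 mm and 4 mm off.
    - **Vases and glue bottle:** one vase reading differed from its start by about 20 mm, judged against a rough two-camera fix; the other vase readings were within about 8 mm. The glue readings varied by up to about 36 mm between cameras. In the top camera, the glue and both vases were within about 3 pixels of where they started. The arm's path kept clear of all three.

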